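# Rotate the lacquer tins in the forming shop's gravity lane

## Task

First lift the die block out of the gravity lane and lay it flat in the red tray. Then fill every empty pocket of the blue carrier with one tin from the lane, always taking the oldest (the one at the low front stop), leaving the tins already in the carrier where they are. Then load every new blue-banded tin from the cardboard into the lane from its high end, behind the remaining old tins, standing on the bed between the rails and turned the same way as they are; disturb nothing else.

Things in the scene. Friction and masses are not known exactly. Their poses are not given: they have to be found in the camera images.
- lane: Fixed gravity lane sloped by 0.1745 rad (10 degrees): a bed of free-running white rollers (14 mm thick, 21.8 mm apart, tops flush), 316 mm long, between yellow rails 62 mm apart, 12 mm above the bed, 4 mm thick. A yellow stop, 6 mm thick, 30 mm above the bed, closes the low end. Things let go on it roll down to the stop or to what is ahead. Frame level: origin on the bench under the middle, x horizontal uphill.
- lane_front (a point): Point in the plane of the roller tops, 35 mm above the bench, at the middle of the stop's inner face. Its axes lie with the bed: x uphill along the bed, y across, z square to the bed. Tins standing touching have their undersides at x = 22, 66, 110 ... mm, y = 0, z = 0; bed usable to x = 296 mm.
- die: Pyramid die block left in the lane behind the last tin: black steel, 60 (x) x 56 (y) x 36 mm tall with two brass strips (4 mm high) and a small steel pyramid (14 mm high) on top, 600 g nominal; origin at the centre of its underside, z up. It starts with its x along the lane.
- die_tray: Fixed square red tray with black liner, 110 x 110 mm outside, 14 mm high, 4 mm walls and 4 mm floor, open on top; origin at the centre of its underside on the bench. The die block belongs in it.
- carrier: Fixed blue tin carrier: a row of four open pockets along its x, 228 (x) x 72 (y) x 22 mm high, floor 4 mm thick; origin at the centre of its underside. Each pocket is 52 to 53 mm in x and 64 mm in y inside; outer walls 22 mm high, the walls between pockets 19 mm. A tin stands in a pocket with its 44 mm side along the carrier's x, either way round.
- pocket0 (a point): Centre of the floor of pocket 0 of the carrier (4 mm above the bench), axes as the carrier's; a tin seated there has its origin here, give or take 6 mm.
- pocket1 (a point): Centre of the floor of pocket 1 of the carrier (4 mm above the bench), axes as the carrier's; a tin seated there has its origin here, give or take 6 mm.
- pocket2 (a point): Centre of the floor of pocket 2 of the carrier (4 mm above the bench), axes as the carrier's; a tin seated there has its origin here, give or take 6 mm.
- pocket3 (a point): Centre of the floor of pocket 3 of the carrier (4 mm above the bench), axes as the carrier's; a tin seated there has its origin here, give or take 6 mm.
- old1: Old stock, orange band: flat-sided metal tin, 44 (its x) x 56 (its y) x 58 mm tall, 250 g, bottom-heavy, with a black screw cap (22 mm across, 11 mm high) on top; origin at the centre of its underside, z up through the cap; it starts as number 1 from the lane's front (the oldest).
- old2: Old stock, orange band: flat-sided metal tin, 44 (its x) x 56 (its y) x 58 mm tall, 250 g, bottom-heavy, with a black screw cap (22 mm across, 11 mm high) on top; origin at the centre of its underside, z up through the cap; it starts as number 2 from the lane's front.
- old3: Old stock, orange band: flat-sided metal tin, 44 (its x) x 56 (its y) x 58 mm tall, 250 g, bottom-heavy, with a black screw cap (22 mm across, 11 mm high) on top; origin at the centre of its underside, z up through the cap; it starts as number 3 from the lane's front.
- old4: Old stock, orange band: flat-sided metal tin, 44 (its x) x 56 (its y) x 58 mm tall, 250 g, bottom-heavy, with a black screw cap (22 mm across, 11 mm high) on top; origin at the centre of its underside, z up through the cap; it starts as number 4 from the lane's front (the newest of the old).
- full1: White band: flat-sided metal tin, 44 (its x) x 56 (its y) x 58 mm tall, 250 g, bottom-heavy, with a black screw cap (22 mm across, 11 mm high) on top; origin at the centre of its underside, z up through the cap; if present it already stands in a pocket of the carrier and stays there. One or two of these four are present.
- full2: White band: flat-sided metal tin, 44 (its x) x 56 (its y) x 58 mm tall, 250 g, bottom-heavy, with a black screw cap (22 mm across, 11 mm high) on top; origin at the centre of its underside, z up through the cap; if present it already stands in a pocket of the carrier and stays there. One or two of these four are present.
- full3: White band: flat-sided metal tin, 44 (its x) x 56 (its y) x 58 mm tall, 250 g, bottom-heavy, with a black screw cap (22 mm across, 11 mm high) on top; origin at the centre of its underside, z up through the cap; if present it already stands in a pocket of the carrier and stays there. One or two of these four are present.
- full4: White band: flat-sided metal tin, 44 (its x) x 56 (its y) x 58 mm tall, 250 g, bottom-heavy, with a black screw cap (22 mm across, 11 mm high) on top; origin at the centre of its underside, z up through the cap; if present it already stands in a pocket of the carrier and stays there. One or two of these four are present.
- new1: New stock, blue band: flat-sided metal tin, 44 (its x) x 56 (its y) x 58 mm tall, 250 g, bottom-heavy, with a black screw cap (22 mm across, 11 mm high) on top; origin at the centre of its underside, z up through the cap; if present it starts on a flat brown cardboard sheet (270 x 100 mm, 1 mm thick, fixed; the tin stands at bench height). Three or four of these four are present.
- new2: New stock, blue band: flat-sided metal tin, 44 (its x) x 56 (its y) x 58 mm tall, 250 g, bottom-heavy, with a black screw cap (22 mm across, 11 mm high) on top; origin at the centre of its underside, z up through the cap; if present it starts on a flat brown cardboard sheet (270 x 100 mm, 1 mm thick, fixed; the tin stands at bench height). Three or four of these four are present.
- new3: New stock, blue band: flat-sided metal tin, 44 (its x) x 56 (its y) x 58 mm tall, 250 g, bottom-heavy, with a black screw cap (22 mm across, 11 mm high) on top; origin at the centre of its underside, z up through the cap; if present it starts on a flat brown cardboard sheet (270 x 100 mm, 1 mm thick, fixed; the tin stands at bench height). Three or four of these four are present.
- new4: New stock, blue band: flat-sided metal tin, 44 (its x) x 56 (its y) x 58 mm tall, 250 g, bottom-heavy, with a black screw cap (22 mm across, 11 mm high) on top; origin at the centre of its underside, z up through the cap; if present it starts on a flat brown cardboard sheet (270 x 100 mm, 1 mm thick, fixed; the tin stands at bench height). Three or four of these four are present.
- copper_tile1: Bystander: embossed copper tile 100 x 85 mm, about 16 mm high, lying flat just behind the lane; origin at the centre of its underside.
- tape_roll: Bystander: cream paper tape roll, a ring, 68 mm across, 24 mm high, lying flat; origin at the centre of its underside.
- scraper: Bystander: red-handled scraper, 190 mm long, lying flat; origin underneath it.

How it is judged:
By the outcome, as a careful person would: the job done as asked, in the order asked, and still so for the second after the job is handed in, with the robot touching nothing.
Of full1, full2, full3, full4 only 1 to 2 are there at a start; the rules pass over those that are not, and their reading is None.
Of new1, new2, new3, new4 only 3 to 4 are there at a start; the rules pass over those that are not, and their reading is None.
At some moment in a run one of new1, new2, new3, new4, die may be knocked a few centimetres aside while the robot is not near it.
It also fails if it takes over 208 s, if anything falls off the work surface, if the arm or the gripper's body presses on something with over 40 N, if the wrist force passes 120 N, or if a joint passes its speed limit or range.

## Robot

A 6-joint arm with a two-finger parallel gripper is mounted at the origin on the work surface. World frame = base frame: x ahead of the robot, y to its left, z up, the work surface at z = 0. Lengths are in mm, angles in rad, forces in N, time in s.
With the tool pointing down it reaches from about 275 to 1000 mm from the base axis. Payload 8.4 kg.
Tool frame: the origin (TCP) lies midway between the tips of the shut fingers; the grasp point (between the pads) lies behind it (r.pinch_z is the z of the grasp point in the tool frame, in mm); z points along the fingers, y is the direction in which the jaws open and shut (so a half turn about z gives the same grasp; the last joint's range is limited). The gripper opens to 85 mm and grips with 20 to 120 N. Pads are 22 mm wide; open, the fingers measure 114 mm over their backs; the gripper's body (76 mm by 85 mm) begins 54 mm behind the grasp point. The pads swing forward as they close: fully open they stand 13 mm farther back than shut.
Start: joints at [-1.114, 0.353, 1.633, -0, 1.155, -0.002], TCP at [276.794, -560.368, 231.281] pointing down, gripper open.
Joint ranges: [-2.63, 2.63], [-0.92, 2.1], [0.06, 2.66], [-1.3, 4.44], [0, 2.69], [-3.02, 3.02]. Speed limits (rad/s): [2.22, 2.22, 2.79, 3.14, 3.14, 3.14].

## Interface

Orientations are given as [roll, pitch, yaw] about the fixed x, y, z axes, in that order (R = Rz(yaw) Ry(pitch) Rx(roll)).
In Python, from rig import r, optics, ticket gives the robot as it stands.
- The arm moves only by the shell command python3 -m jog 'ROWS' [FORCE]. ROWS is text: rows parted by semicolons, each of 7 numbers parted by spaces: the closure in counts, from 0 (fully open) to 255 (shut), then the shift along the tool's x, y, z in mm, then the turn, a rotation vector about the tool's x, y, z in degrees. A call has 1 to 5 rows; each row shifts and turns the pose as measured when the row begins, along the tool's axes as they then stand; what a row does not reach is not made up. A row lasts 1/12 s, in which the tool goes at most 41.7 mm and 7.16 degrees, less where a joint would pass 70% of its speed; a pose out of reach is approached as far as the arm can. A call with a gripper value outside its range is refused whole. The fingers move at their own pace and stop on an object; FORCE is the grip in N (left out, the last holds). Time passes only in rows, so rows that do not move let the fingers close. It gives the time, the measured TCP pose, the force and the opening at its end, in the units of the state.
- r.sense(): the state, without advancing time (a new reading comes with each control period).
- optics.grab_frame(name): name is "scene" or "top"; returns the picture (400x640x3 uint8, red, green, blue); there is no depth.
- optics.camera_info(name): a dict with "fx", "fy", "cx", "cy" (pixels), "world_from_camera" (4x4, takes a point from camera to world coordinates). Camera axes: x right, y down, z forward; pixel columns grow to the right and rows downward; lengths in mm; the calibration is good to about 2 mm. A picture is of the moment at which its call begins. camera_info takes no time and is no camera call.
- ticket.sign_off(): hands the job in, once; it reports no verdict.
The state is a dict: "clock": time; "qpos": joint angles; "qvel": joint speeds; "joint_efforts": joint torques, N m; "eef_pos": TCP position; "tcp_rot": TCP orientation; "contact_force": force on the tool from outside, world axes, zero at the start; "wrist_torque": the same for the moment, N m; "opening": opening from 0.0 (shut) to 1.0 (fully open).
Only numpy, scipy, OpenCV 4.12 (cv2) and the standard library are available. Lean on these libraries where they do the work, as an engineer would, in place of code of your own. Each camera call takes 0.05 s, during which the arm holds its last target.

## Working session

There is one attempt and no reset: what is moved stays moved. The work goes in short steps, Python scripts to look and compute and a shell command to move; the robot and the scene stay as the last step left them, time stands still between calls to the robot, and variables do not carry over. Pictures are saved under pics/ and viewed, and the job is handed in when it is done.

```bash
ls; mkdir -p pics
python3 - <<'E'
from rig import r, optics, ticket
import cv2, numpy as np
np.set_printoptions(suppress=True,precision=3)
print(r.sense()); print(r.pinch_z)
for n in("scene","top"):
    f=optics.grab_frame(n); cv2.imwrite(f"pics/{n}0.png",f[:,:,::-1]); print(n,optics.camera_info(n))
E
```

```text
pics
{'clock': 0.0, 'qpos': array([-1.114,  0.354,  1.634, -0.   ,  1.155, -0.002]), 'qvel': array([ 0.001,  0.   , -0.002,  0.   , -0.   ,  0.001]), 'joint_efforts': array([  0.004, -60.524, -34.206,   0.   ,   0.009,  -0.   ]), 'eef_pos': array([ 276.589, -559.922,  230.534]), 'tcp_rot': array([-3.14 ,  0.   ,  0.459]), 'contact_force': array([0.581, 0.013, 0.328]), 'wrist_torque': array([0.046, 0.014, 0.041]), 'opening': 0.9999779308039747}
-18.700000000000003
scene {'fx': 416.0559662519616, 'fy': 416.0559662519616, 'cx': 324.6480044377952, 'cy': 201.34934730773176, 'world_from_camera': array([[   0.714,    0.395,   -0.578, 1256.346],
       [   0.7  ,   -0.42 ,    0.578, -741.028],
       [  -0.015,   -0.817,   -0.576,  737.85 ],
       [   0.   ,    0.   ,    0.   ,    1.   ]])}
top {'fx': 374.9065900237131, 'fy': 374.9065900237131, 'cx': 316.90858353257283, 'cy': 192.29364915699205, 'world_from_camera': array([[  -0.003,   -0.987,    0.163,  406.447],
       [  -1.   ,    0.006,    0.014,  -83.508],
       [  -0.015,   -0.163,   -0.987, 1130.28 ],
       [   0.   ,    0.   ,    0.   ,    1.   ]])}
```

View pics/scene0.png

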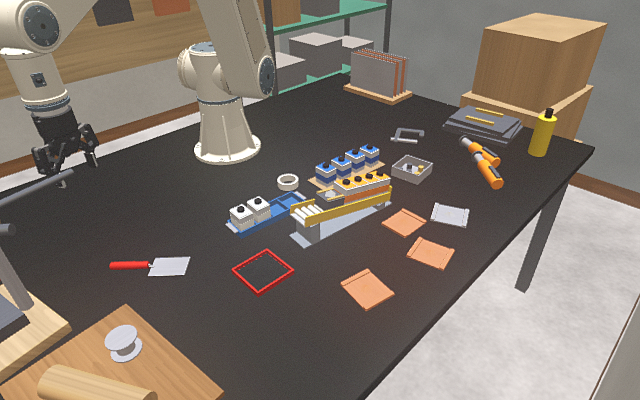

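View pics/top0.png

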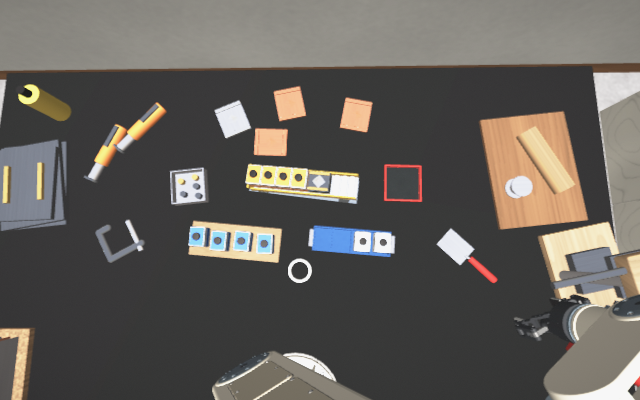

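Top view: lane at u≈247–358, v≈165–200, with its low end on the left. The four orange tins are at u≈253–300 and the die at u≈318. The carrier is at u≈310–394 with white tins at u=363 and 383, so the two left pockets are empty. There are four blue tins on the cardboard at u≈198–265, v≈240, and the red tray is at (403,183). I'll zoom in.

Run:
```python
import cv2
t=cv2.imread("pics/top0.png"); s=cv2.imread("pics/scene0.png")
cv2.imwrite("pics/t0a.png",cv2.resize(t[150:290,180:440],None,fx=3,fy=3,interpolation=cv2.INTER_CUBIC))
cv2.imwrite("pics/s0a.png",cv2.resize(s[130:300,220:420],None,fx=3.5,fy=3.5,interpolation=cv2.INTER_CUBIC))
```

```text
(no output)
```

View pics/t0a.png

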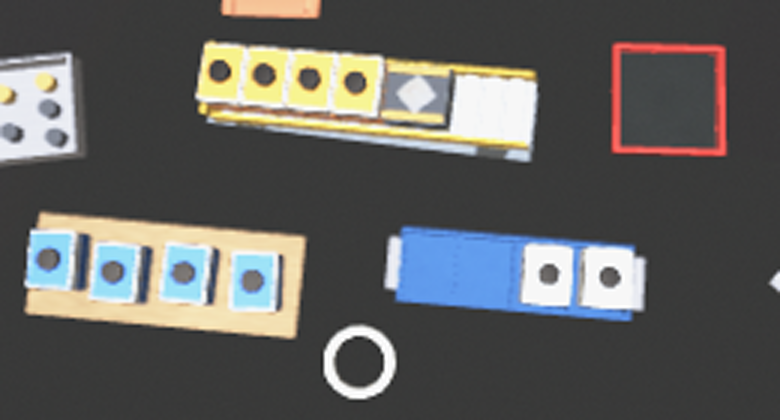

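View pics/s0a.png

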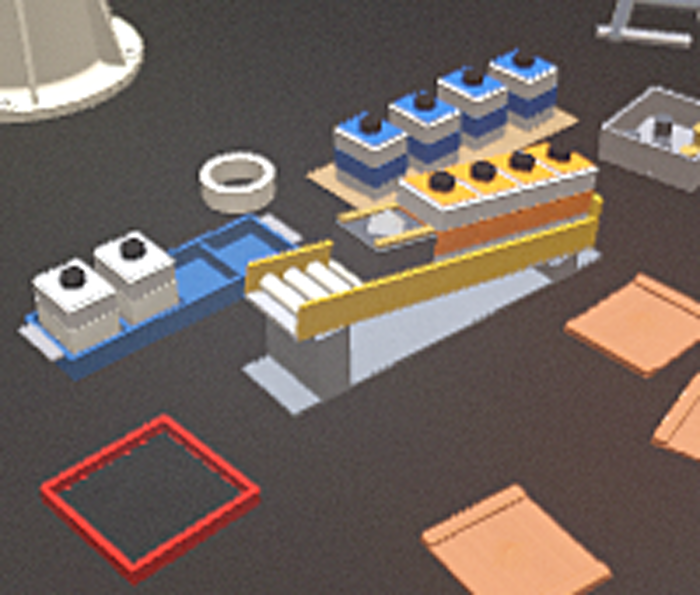

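```bash
cat > h.py <<'E'
from rig import r, optics, ticket
import cv2, numpy as np
from scipy.spatial.transform import Rotation as Ro
np.set_printoptions(suppress=True,precision=2,linewidth=150)
def ray(n,p):
    c=optics.camera_info(n); T=np.array(c["world_from_camera"])
    d=T[:3,:3]@np.array([(p[0]-c["cx"])/c["fx"],(p[1]-c["cy"])/c["fy"],1]); return T[:3,3],d
def onz(n,p,z):
    o,d=ray(n,p); return o+d*(z-o[2])/d[2]
def tri(p,q):  # top pixel, scene pixel
    (a,u),(b,v)=ray("top",p),ray("scene",q)
    s=np.linalg.lstsq(np.c_[u,-v],b-a,rcond=None)[0]
    A,B=a+s[0]*u,b+s[1]*v; return (A+B)/2,np.linalg.norm(A-B)
def proj(n,P):
    c=optics.camera_info(n); T=np.array(c["world_from_camera"]); q=T[:3,:3].T@(np.array(P)-T[:3,3])
    return np.array([c["fx"]*q[0]/q[2]+c["cx"],c["fy"]*q[1]/q[2]+c["cy"]])
def pic(n,name,box=None,f=1):
    im=optics.grab_frame(n); b=im[:,:,::-1].copy()
    c=b if box is None else b[box[2]:box[3],box[0]:box[1]]
    cv2.imwrite(f"pics/{name}.png",cv2.resize(c,None,fx=f,fy=f,interpolation=cv2.INTER_CUBIC)); return b
def go(pos,yaw,tilt=0):
    """need: rotvec deg (tool), shift in the tool axes (now), and shift in target axes after turning"""
    s=r.sense(); R=Ro.from_euler('xyz',s['tcp_rot']); 
    G=Ro.from_euler('xyz',[np.pi,0,yaw])*Ro.from_rotvec([0,np.radians(tilt),0])
    d=np.array(pos)-s['eef_pos']
    print('clock',round(s['clock'],2),'at',s['eef_pos'],'turn',np.degrees((R.inv()*G).as_rotvec()),'shift now',R.inv().apply(d),'after turn',G.inv().apply(d),'F',s['contact_force'],'op',round(s['opening'],3))
def blobs(b,lo,hi,box,amin=10):
    h=cv2.cvtColor(b,cv2.COLOR_BGR2HSV); m=cv2.inRange(h,np.array(lo),np.array(hi))
    k=np.zeros_like(m); k[box[2]:box[3],box[0]:box[1]]=m[box[2]:box[3],box[0]:box[1]]
    n,l,st,c=cv2.connectedComponentsWithStats(k); return [(st[i,4],c[i],st[i,:4],l==i) for i in range(1,n) if st[i,4]>=amin]
E
python3 - <<'E'
from h import *
t=cv2.imread("pics/top0.png"); s=cv2.imread("pics/scene0.png")
def show(t,n,lo,hi,box,a=8):
    print(n)
    for A,c,st,m in blobs(t,lo,hi,box,a): 
        ct=cv2.findContours(m.astype(np.uint8),0,2)[0][0]
        print(A,c,cv2.minAreaRect(ct))
show(t,'top orange/yellow',(15,80,80),(35,255,255),(240,365,155,205))
show(t,'top cyan',(85,60,80),(110,160,255),(185,285,215,270))
show(t,'top blue',(105,120,80),(125,255,255),(300,400,220,265))
show(t,'top red',(0,120,80),(8,255,255),(375,430,155,210),20)
show(t,'card',(8,40,100),(22,160,255),(180,290,215,270),100)
show(t,'white',(0,0,190),(180,40,255),(345,400,225,265),50)
# caps
print('caps top'); show(t,'',(0,0,0),(180,255,75),(246,310,165,190),8); show(t,'',(0,0,0),(180,255,75),(192,275,230,250),8)
print('scene'); show(s,'caps',(0,0,0),(180,255,60),(310,395,140,192),5)
show(s,'red',(0,120,80),(8,255,255),(225,300,245,300),20)
E
```

```text
top orange/yellow
166 [253.27 173.54] ((253.0, 173.5), (15.0, 14.0), 90.0)
165 [268.44 174.79] ((268.0, 173.99998474121094), (12.445079803466797, 17.5362491607666), 8.130102157592773)
165 [283.43 176.22] ((283.2599792480469, 176.1800079345703), (11.87939453125, 16.404878616333008), 8.130102157592773)
169 [298.59 177.4 ] ((298.58001708984375, 176.94000244140625), (12.162236213684082, 17.819091796875), 8.130102157592773)
200 [331.44 172.62] ((332.99365234375, 173.07948303222656), (50.319236755371094, 4.7847137451171875), 4.573921203613281)
261 [297.79 192.54] ((300.3343811035156, 192.88014221191406), (110.01075744628906, 5.162959098815918), 6.842772960662842)
54 [317.33 188.48] ((316.9549255371094, 188.49591064453125), (20.098936080932617, 2.6255362033843994), 5.19442892074585)
top cyan
184 [195.7  235.98] ((196.0, 236.0), (16.0, 14.0), 90.0)
27 [207.22 236.89] ((207.1803436279297, 237.0164031982422), (1.629643440246582, 16.1153621673584), 5.194429397583008)
168 [217.73 240.24] ((217.59144592285156, 240.17681884765625), (12.25790023803711, 17.00645637512207), 6.340191841125488)
19 [228
[... 1219 characters left out ...]
.9701424241065979, 4.123105525970459), 75.96376037597656)
6 [341.33 159.83] ((341.1176452636719, 159.97059631347656), (0.9701424241065979, 4.123105525970459), 75.96376037597656)
8 [325.88 166.12] ((326.0294494628906, 166.11766052246094), (1.212678074836731, 4.365641117095947), 75.96376037597656)
9 [379.67 173.89] ((379.5, 174.0), (2.0, 5.0), 90.0)
10 [368.7 176.3] ((369.0, 176.0), (2.0, 6.0), 90.0)
9 [357.33 179.44] ((357.42303466796875, 179.38461303710938), (5.295135974884033, 1.765045166015625), 11.309932708740234)
12 [345.92 182.25] ((346.0, 182.0), (2.0, 6.0), 90.0)
red
652 [262.99 272.99] ((262.42303466796875, 270.8846130371094), (39.10636520385742, 52.97386932373047), 56.3099365234375)
```

```bash
cat >> h.py <<'E'
def tops(b,lo,hi,box,amin=60):
    out=[]
    for A,c,st,m in blobs(b,lo,hi,box,amin):
        ct=max(cv2.findContours(m.astype(np.uint8),0,1)[0],key=cv2.contourArea)
        f=cv2.drawContours(np.zeros(m.shape,np.uint8),[cv2.convexHull(ct)],-1,1,-1); M=cv2.moments(f,True)
        a=.5*np.degrees(np.arctan2(2*M['mu11'],M['mu20']-M['mu02']))
        out.append((np.array([M['m10'],M['m01']])/M['m00'],int(M['m00']),a))
    return out
S10=np.radians(10)
def lane(front,yaw):
    return Ro.from_euler('ZY',[yaw,-S10])  # x uphill
E
python3 - <<'E'
from h import *
from scipy.optimize import least_squares
t=cv2.imread("pics/top0.png"); s=cv2.imread("pics/scene0.png")
a=[x for x in tops(t,(15,80,80),(35,255,255),(244,308,160,190),120)]
print(a)
b=[x for x in tops(s,(12,80,150),(30,255,255),(325,395,165,192),20)]
print(b)
p=np.array([x[0] for x in sorted(a,key=lambda z:z[0][0])])
def f(q):
    R=lane(None,q[2])
    return np.concatenate([proj("top",np.array([q[0],q[1],35])+R.apply([22+44*k,0,58]))-p[k] for k in range(4)])
q=least_squares(f,[450,100,-1.65]); print(q.x,q.fun)
f0=np.array([q.x[0],q.x[1],35]);R=lane(None,q.x[2])
for P in ([0,35,12],[0,-35,12],[316,35,12],[316,-35,12],[206,0,36],[206,0,50],[22,0,69],[154,0,69]): print(P,proj("top",f0+R.apply(P)),proj("scene",f0+R.apply(P)))
E
```

```text
[(array([253.03, 173.47]), 215, np.float64(-65.89992914281349)), (array([268.15, 174.55]), 226, np.float64(-74.82932001192786)), (array([283.33, 175.99]), 210, np.float64(-77.25481547229198)), (array([298.53, 177.15]), 227, np.float64(-81.1967316458675))]
[(array([362.79, 175.95]), 787, np.float64(-13.891923407068425)), (array([330.84, 188.47]), 62, np.float64(10.624574576122278)), (array([380.72, 188.44]), 142, np.float64(-6.827391511062806))]
[633.59 122.4   -1.7 ] [ 0.34 -0.   -0.02  0.11 -0.2  -0.09 -0.12 -0.01]
[0, 35, 12] [253.59 165.  ] [389.71 191.47]
[0, -35, 12] [250.06 188.02] [373.29 181.72]
[316, 35, 12] [359.7  173.15] [304.25 217.34]
[316, -35, 12] [357.1 197.7] [288.53 204.85]
[206, 0, 36] [318.29 180.35] [330.17 193.82]
[206, 0, 50] [317.36 179.28] [330.84 189.25]
[22, 0, 69] [251.99 172.56] [379.78 170.76]
[154, 0, 69] [297.46 176.26] [346.26 179.27]
```

Run:
```python
import cv2
s=cv2.imread("pics/scene0.png");t=cv2.imread("pics/top0.png")
cv2.imwrite("pics/s0b.png",cv2.resize(s[140:250,285:400],None,fx=6,fy=5.4,interpolation=cv2.INTER_CUBIC))
cv2.imwrite("pics/t0b.png",cv2.resize(t[155:215,240:370],None,fx=6,fy=6,interpolation=cv2.INTER_CUBIC))
```

```text
(no output)
```

View pics/t0b.png

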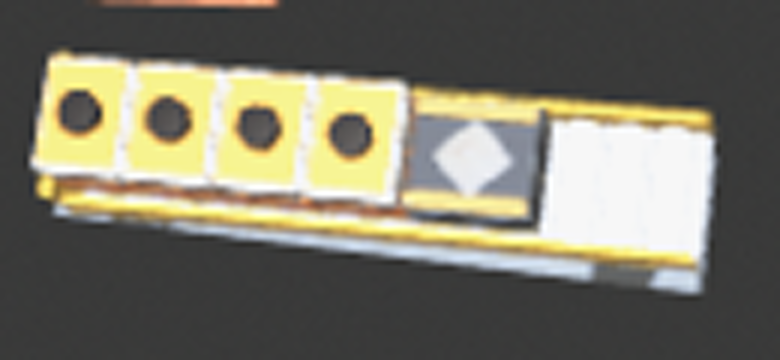

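View pics/s0b.png

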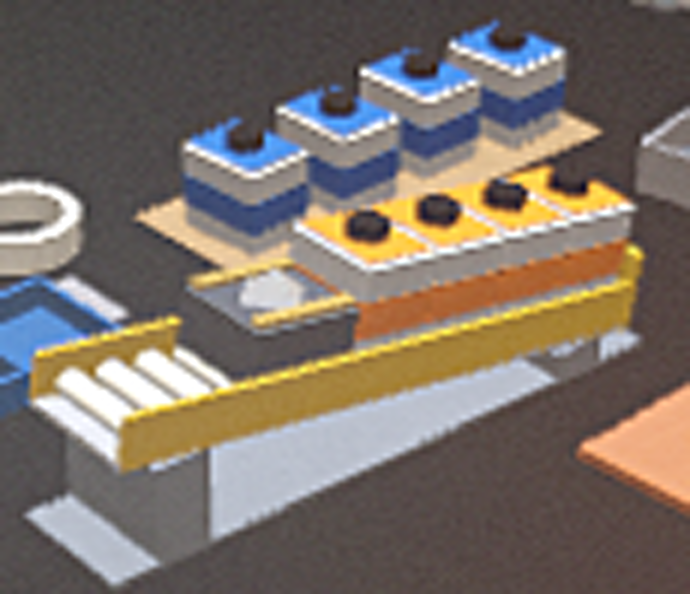

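```bash
python3 - <<'E'
from h import *
from scipy.optimize import least_squares
T=[((316,35,12),358.3,173.2),((316,-35,12),356.2,198.8),((22,0,67),252.9,173.1),((66,0,67),267.7,174.4),((110,0,67),282.8,175.7),((154,0,67),298.1,176.8),((22,0,58),253.03,173.47),((66,0,58),268.15,174.55),((110,0,58),283.33,175.99),((154,0,58),298.53,177.15)]
S=[((316,35,12),304.9,216.4),((316,-35,12),289.9,204.8),((22,0,65),379.4,173.1),((66,0,65),368.6,175.6),((110,0,65),357.5,178.4),((154,0,65),346.1,181.3)]
def mk(use):
  def f(q):
    R=lane(None,q[2]); o=np.array([q[0],q[1],35])
    return np.concatenate([proj(n,o+R.apply(P))-[u,v] for n,L in use for P,u,v in L])
  return f
for use in ([("top",T)],[("scene",S)],[("top",T),("scene",S)]):
    q=least_squares(mk(use),[630,120,-1.68]); print(q.x,np.degrees(q.x[2])); print(q.fun.reshape(-1,2).T)
# carrier
t=cv2.imread("pics/top0.png"); s=cv2.imread("pics/scene0.png")
print(tops(t,(105,120,80),(125,255,255),(300,400,220,265),500))
h=cv2.cvtColor(t,cv2.COLOR_BGR2HSV)
m=cv2.inRange(h,(105,90,60),(125,255,255)); m[:220]=0;m[265:]=0;m[:,:300]=0;m[:,400:]=0
c=max(cv2.findContours(m,0,1)[0],key=len); print(cv2.approxPolyDP(cv2.convexHull(c),2,True).reshape(-1,2))
E
python3 - <<'E'
import cv2
s=cv2.imread("pics/scene0.png");t=cv2.imread("pics/top0.png")
cv2.imwrite("pics/s0c.png",cv2.resize(s[185:300,220:310],None,fx=5,fy=5,interpolation=cv2.INTER_CUBIC))
cv2.imwrite("pics/t0c.png",cv2.resize(t[160:265,300:430],None,fx=5,fy=5,interpolation=cv2.INTER_CUBIC))
E
```

```text
[633.35 122.34  -1.7 ] -97.41849164757626
[[ 1.43  0.81 -0.64 -0.58 -0.56 -0.47  0.36 -0.02 -0.19 -0.13]
 [ 0.54 -0.51 -0.28 -0.29 -0.29 -0.06  0.09  0.29  0.15  0.31]]
[634.86 121.95  -1.69] -97.09118850752783
[[-0.35 -1.11  0.38  0.52  0.47  0.22]
 [ 1.29  0.38 -0.89 -0.64 -0.57 -0.47]]
[633.57 122.52  -1.7 ] -97.23804402279906
[[ 1.37  0.83 -0.7  -0.63 -0.6  -0.51  0.3  -0.07 -0.24 -0.17 -0.75 -1.42  0.15  0.26  0.2  -0.08]
 [ 0.12 -0.93 -0.36 -0.43 -0.48 -0.3   0.    0.15 -0.04  0.07  0.84 -0.06 -1.13 -0.9  -0.85 -0.77]]
[(array([350.81, 240.74]), 2026, np.float64(5.604740303149462))]
[[313 226]
 [390 231]
 [390 256]
 [312 250]]
```

View pics/t0c.png

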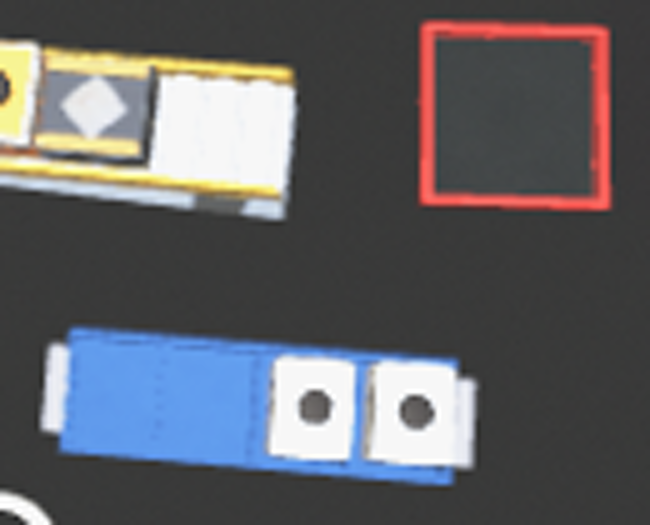

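View pics/s0c.png

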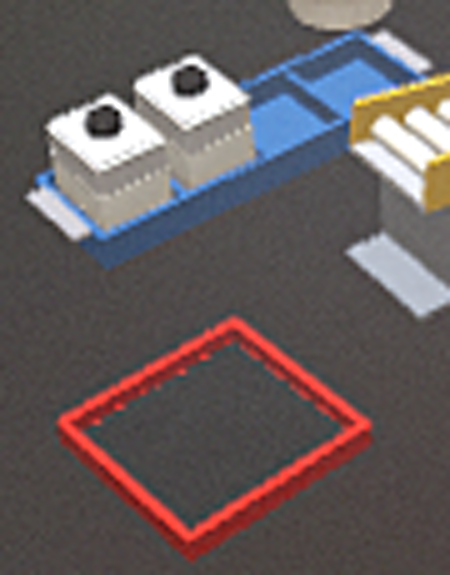

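Run:
```python
from h import *
def q(L,o,f): return [np.array([x/f-.4+o[0],y/f-.4+o[1]]) for x,y in L]
C=np.array([onz("top",p,22) for p in q([(70,328),(458,360),(452,485),(60,453)],(300,160),5)]); print('carrier',C,C.mean(0))
T=np.array([onz("top",p,14) for p in q([(420,22),(610,28),(610,210),(420,207)],(300,160),5)]); print('tray',T,T.mean(0))
T2=np.array([onz("scene",p,14) for p in q([(235,318),(370,428),(192,542),(58,425)],(220,185),5)]); print('tray scene',T2,T2.mean(0))
C2=[onz("scene",p,22) for p in q([(38,178),(358,33)],(220,185),5)]; print('car scene',C2)
a=C[0]-C[1]+C[3]-C[2]; a/=np.linalg.norm(a); print('carrier yaw of axis +left',np.degrees(np.arctan2(a[1],a[0])), np.linalg.norm(C[0]-C[1]),np.linalg.norm(C[0]-C[3]))
# full tins caps
for p in q([(315,406),(416,411)],(300,160),5): print('full',onz("top",p,71))
b=T[0]-T[1];print('tray yaw',np.degrees(np.arctan2(b[1],b[0])))
t=cv2.imread("pics/top0.png")
for c,n,ang in tops(t,(85,60,80),(110,160,255),(185,285,215,270),100): print('new top',c,onz("top",c,58),n,ang)
```

```text
carrier [[ 490.88  -57.41   22.  ]
 [ 471.09 -285.32   22.  ]
 [ 398.74 -279.28   22.  ]
 [ 417.91  -51.42   22.  ]] [ 444.66 -168.36   22.  ]
tray [[ 676.89 -270.96   14.  ]
 [ 672.34 -386.11   14.  ]
 [ 560.62 -380.68   14.  ]
 [ 563.05 -267.3    14.  ]] [ 618.23 -326.26   14.  ]
tray scene [[ 568.48 -271.06   14.  ]
 [ 679.72 -276.64   14.  ]
 [ 675.11 -383.03   14.  ]
 [ 566.73 -381.24   14.  ]] [ 622.51 -327.99   14.  ]
car scene [array([ 402.65, -277.89,   22.  ]), array([424.72, -55.74,  22.  ])]
carrier yaw of axis +left 85.11423405855152 228.7723703594781 73.21449085319993
full [ 442.91 -195.66   71.  ]
full [ 439.92 -251.97   71.  ]
tray yaw 87.73889798473398
new top [195.72 235.85] [459.22 278.83  58.  ] 237 -76.1607647201318
new top [217.58 240.36] [446.2  215.57  58.  ] 225 -80.94423064452778
new top [241.  240.5] [445.53 148.6   58.  ] 226 -82.52046205858628
new top [263.94 242.95] [438.37  82.99  58.  ] 215 -83.5079326242287
```

```bash
cat >> h.py <<'E'
F0=np.array([633.6,122.4,35.]); LY=np.radians(-97.2); LR=lane(None,LY); TY=LY+np.pi
def L(x,y,z): return F0+LR.apply([x,y,z])
E
python3 -c "
from h import *
print(L(206,0,90),L(206,0,11)); go(L(206,0,100),TY,-10)"
```

```text
[610.13 -63.37 159.4 ] [608.41 -76.98  81.6 ]
clock 0.1 at [ 276.59 -559.98  230.63] turn [ -5.    -9.21 -56.36] shift now [ 519.93 -298.92   61.76] after turn [538.75 268.67 -32.67] F [-0.06  0.16 -0.42] op 0.999
```

```bash
python3 -m jog '0 35 -20 0 0 0 -7; 0 36 -16 0 0 0 -7; 0 38 -12 0 0 0 -7; 0 40 -8 0 0 0 -7; 0 40 -3 0 0 0 -7' 80; python3 -c "
from h import *
go(L(206,0,100),TY,-10)"
```

```text
clock: 0.52
eef_pos: [381.9, -390.5, 228.1]
tcp_rot: [-3.139, 0.001, 1.078]
contact_force: [1.5, -0.7, -0.8]
opening: 1.003
clock 0.52 at [ 381.89 -390.5   228.1 ] turn [ -1.99  -9.85 -20.95] shift now [397.87  45.95  58.29] after turn [359.73 185.44  -3.68] F [ 1.53 -0.66 -0.81] op 1.003
```

```bash
python3 -m jog '0 40 6 4 0 0 -7; 0 40 10 4 0 0 -7; 0 38 15 4 0 0 -7; 0 37 17 5 0 -5 0; 0 37 17 3 0 -5 0'; python3 -m jog '0 36 19 0 0 0 0; 0 36 19 0 0 0 0; 0 36 19 0 0 0 0; 0 20 10 0 0 0 0; 0 0 0 0 0 0 0';python3 -c "
from h import *
go(L(206,0,100),TY,-10)"
```

```text
clock: 0.93
eef_pos: [496.8, -219.5, 205.6]
tcp_rot: [3.141, 0.178, 1.468]
contact_force: [1.3, -0.6, -0.4]
opening: 1.002
clock: 1.35
eef_pos: [579.0, -87.8, 180.0]
tcp_rot: [3.14, 0.182, 1.479]
contact_force: [-0.7, -0.8, -0.4]
opening: 1.0
clock 1.35 at [579.04 -87.85 179.97] turn [0.42 0.42 1.9 ] shift now [30.43 28.77  5.34] after turn [31.33 27.78  5.36] F [-0.68 -0.83 -0.37] op 1.0
```

```bash
python3 -m jog '0 31 28 5 0.4 0.4 1.9; 0 0 0 0 0 0 0';python3 -c "
from h import *
go(L(206,0,45),TY,-10)
pic('top','t1',(230,400,140,230),4); pic('scene','s1',(270,410,110,240),4)"
```

```text
clock: 1.52
eef_pos: [606.7, -61.9, 169.3]
tcp_rot: [-3.14, 0.175, 1.446]
contact_force: [-0.2, -1.5, 0.2]
opening: 0.997
clock 1.52 at [606.72 -61.87 169.28] turn [-0.08  0.02  0.08] shift now [ 0.69  3.65 54.9 ] after turn [ 0.67  3.58 54.91] F [-0.16 -1.54  0.2 ] op 0.997
```

View pics/t1.png

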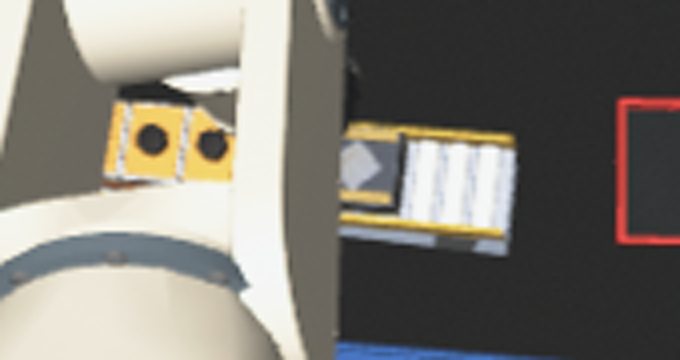

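View pics/s1.png

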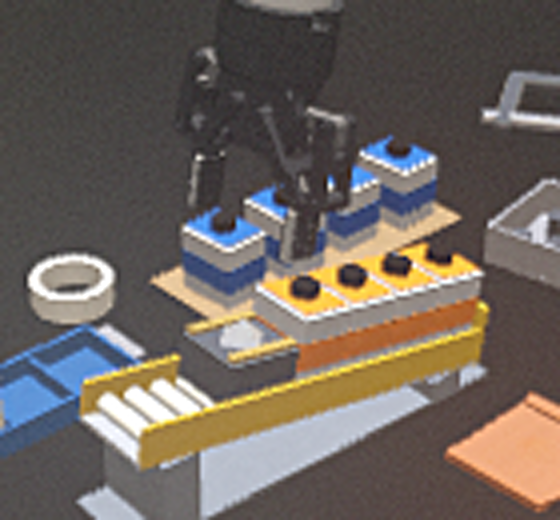

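The gripper stands over the die: fingertips at about (321,161) and (345,174) in the scene view, and the die's pyramid still at (318,181) in the top view. I'll go down.

```bash
python3 -c "
from h import *
s=r.sense(); R=Ro.from_euler('xyz',s['tcp_rot'])
print(proj('scene',s['eef_pos']+R.apply([0,0,-13])))"
python3 -m jog '0 0.5 3.5 28 0 0 0; 0 0 0 28 0 0 0; 0 0 0 15 0 0 0; 0 0 0 0 0 0 0';python3 -c "
from h import *
go(L(206,0,12),TY,-10)
pic('scene','s2',(270,410,110,240),4)"
```

```text
[331.19 167.2 ]
clock: 1.95
eef_pos: [604.1, -81.1, 100.4]
tcp_rot: [-3.14, 0.178, 1.447]
contact_force: [-0.5, -1.2, -0.1]
opening: 0.999
clock 1.95 at [604.11 -81.06 100.44] turn [-0.06  0.19  0.09] shift now [ 7.84  3.79 16.72] after turn [ 7.79  3.76 16.75] F [-0.47 -1.17 -0.08] op 0.999
```

View pics/s2.png

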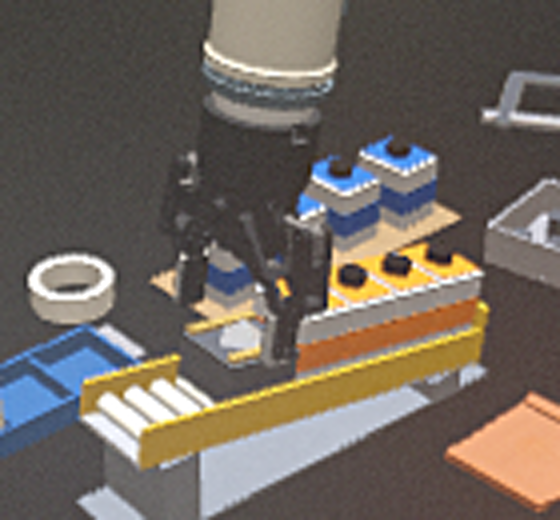

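```bash
python3 -m jog '0 8 4 6 0 0 0; 0 0 0 5 0 0 0; 0 0 0 0 0 0 0';python3 -c "
from h import *
go(L(206,0,12),TY,-10)"
```

```text
clock: 2.25
eef_pos: [610.3, -76.7, 91.7]
tcp_rot: [3.139, 0.178, 1.444]
contact_force: [-0.8, 0.2, 0.7]
opening: 1.001
clock 2.25 at [610.29 -76.69  91.73] turn [ 0.15  0.19 -0.07] shift now [ 1.28 -1.85  9.05] after turn [ 1.25 -1.82  9.06] F [-0.76  0.23  0.7 ] op 1.001
```

```bash
python3 -m jog '0 2 -2 5 0 0 0; 0 1 0 4 0 0 0; 0 0 0 0 0 0 0';python3 -c "
from h import *
go(L(206,0,12),TY,-10)"
```

```text
clock: 2.5
eef_pos: [609.6, -74.7, 83.4]
tcp_rot: [3.135, 0.178, 1.444]
contact_force: [-0.2, -0.8, -0.2]
opening: 0.999
clock 2.5 at [609.64 -74.72  83.44] turn [ 0.34  0.18 -0.07] shift now [-2.03 -0.94  1.22] after turn [-2.04 -0.94  1.22] F [-0.17 -0.76 -0.17] op 0.999
```

```bash
python3 -m jog '255 0 0 0 0 0 0; 255 0 0 0 0 0 0; 255 0 0 0 0 0 0; 255 0 0 0 0 0 0; 255 0 0 0 0 0 0' 80;python3 -c "
from h import *
go(L(206,0,12),TY,-10)
pic('scene','s3',(270,410,110,240),4)"
```

```text
clock: 2.92
eef_pos: [609.4, -74.3, 84.3]
tcp_rot: [3.136, 0.178, 1.444]
contact_force: [1.4, -0.4, -2.5]
opening: 0.636
clock 2.92 at [609.35 -74.29  84.29] turn [ 0.32  0.18 -0.05] shift now [-2.27 -0.61  2.13] after turn [-2.27 -0.6   2.12] F [ 1.43 -0.39 -2.47] op 0.636
```

View pics/s3.png

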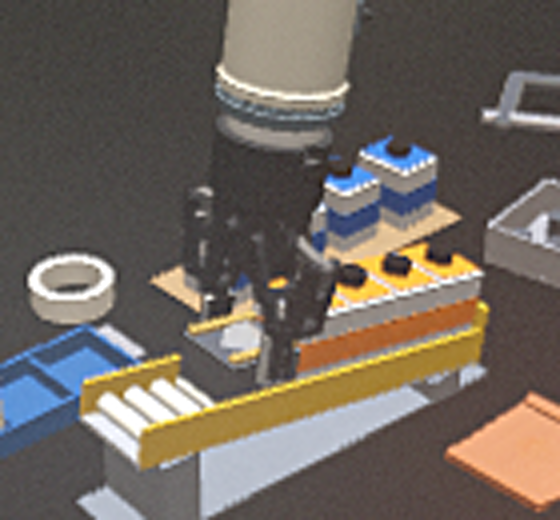

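The fingers have closed on the die's sides, with the near finger at about (338,203). Opening 0.636 fits 56 mm. Now lift.

```bash
python3 -m jog '255 0 0 -15 0 0 0; 255 0 0 -30 0 0 0; 255 0 0 -35 0 0 0; 255 0 0 -35 0 0 0; 255 0 0 0 0 0 0';python3 -c "
from h import *
go([620,-327,18],np.radians(90-2.3),0)
pic('scene','s4',(250,410,100,240),4)"
```

```text
clock: 3.38
eef_pos: [607.0, -53.7, 195.5]
tcp_rot: [-3.134, 0.178, 1.445]
contact_force: [2.6, -0.2, -3.8]
opening: 0.635
clock 3.38 at [606.98 -53.68 195.53] turn [-0.87 10.17 -4.93] shift now [-233.84   48.86  222.09] after turn [-272.58   23.98  177.53] F [ 2.6  -0.15 -3.76] op 0.635
```

View pics/s4.png

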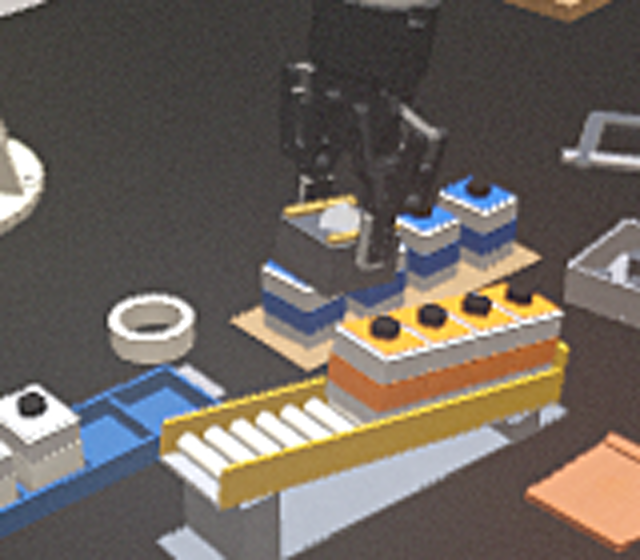

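The die is lifted clear, at about (330,157) in the scene, and the four tins stay put. Now level the tool and carry the die to the tray.

```bash
python3 -m jog '255 -36 3 0 0 5 -2.5; 255 -38 3 -3 0 5 -2.5; 255 -40 3 0 0 0 0; 255 -40 3 0 0 0 0; 255 -40 3 0 0 0 0'; python3 -m jog '255 -38 4 0 0 0 0; 255 -30 3 0 0 0 0; 255 0 0 20 0 0 0; 255 0 0 20 0 0 0; 255 0 0 0 0 0 0';python3 -c "
from h import *
go([620,-327,38],np.radians(90-2.3),0)"
```

```text
clock: 3.85
eef_pos: [605.9, -237.4, 196.1]
tcp_rot: [-3.115, -0.003, 1.544]
contact_force: [0.7, -0.2, -5.5]
opening: 0.637
clock: 4.27
eef_pos: [602.3, -319.7, 142.2]
tcp_rot: [-3.104, -0.004, 1.534]
contact_force: [-1.7, 1.2, -7.4]
opening: 0.637
clock 4.27 at [ 602.32 -319.75  142.21] turn [-2.18 -0.21  0.19] shift now [ -6.99  21.87 103.43] after turn [ -6.54  17.95 104.21] F [-1.66  1.16 -7.36] op 0.637
```

```bash
python3 -m jog '255 -7 18 30 -2.2 0 0; 255 0 0 35 0 0 0; 255 0 0 35 0 0 0; 255 0 0 0 0 0 0';python3 -c "
from h import *
go([620,-327,18],np.radians(90-2.3),0)
pic('scene','s5',(220,350,180,310),4)"
```

```text
clock: 4.6
eef_pos: [616.2, -326.4, 34.4]
tcp_rot: [-3.138, -0.006, 1.533]
contact_force: [-2.8, 1.8, -6.9]
opening: 0.638
clock 4.6 at [ 616.24 -326.38   34.4 ] turn [-0.23 -0.35  0.11] shift now [-0.58  3.85 16.38] after turn [-0.47  3.79 16.4 ] F [-2.78  1.85 -6.91] op 0.638
```

View pics/s5.png

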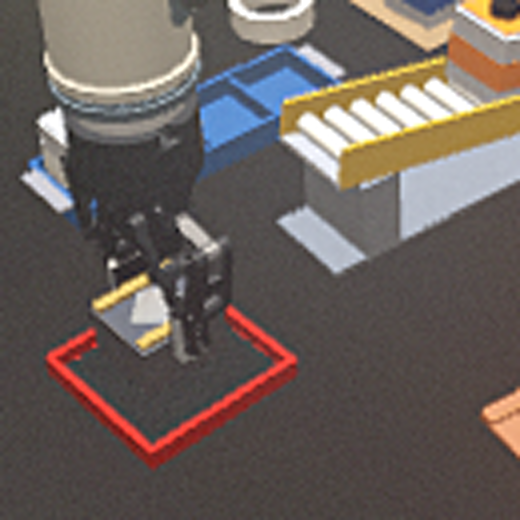

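The die is held level just above the tray floor, near (255,260), within the red rim. I'll lower it until it touches.

```bash
python3 -m jog '255 0 6 10 0 -0.3 0; 255 0 0 4 0 0 0; 255 0 0 0 0 0 0';python3 -c "
from h import *
go([620,-327,18],np.radians(90-2.3),0)
print(r.sense()['contact_force'])"; python3 -m jog '255 0 0 2 0 0 0; 255 0 0 0 0 0 0'
```

```text
clock: 4.9
eef_pos: [626.0, -327.4, 26.3]
tcp_rot: [3.141, 0.002, 1.533]
contact_force: [-0.4, 0.5, -6.4]
opening: 0.634
clock 4.9 at [ 626.02 -327.45   26.31] turn [0.05 0.12 0.16] shift now [ 0.24 -6.04  8.3 ] after turn [ 0.2  -6.04  8.31] F [-0.36  0.51 -6.44] op 0.634
[-0.36  0.51 -6.44]
clock: 5.07
eef_pos: [627.9, -327.8, 27.0]
tcp_rot: [3.137, 0.004, 1.534]
contact_force: [0.1, -0.7, -5.0]
opening: 0.633
```

```bash
python3 -m jog '255 0 -5 4 0 0 0; 255 0 0 3 0 0 0; 255 0 0 0 0 0 0';  python3 -m jog '255 0 0 3 0 0 0; 255 0 0 0 0 0 0'
```

```text
clock: 5.32
eef_pos: [624.1, -328.4, 22.6]
tcp_rot: [3.133, 0.006, 1.534]
contact_force: [0.4, 0.6, -6.0]
opening: 0.631
clock: 5.48
eef_pos: [624.0, -328.6, 19.8]
tcp_rot: [3.133, 0.006, 1.534]
contact_force: [-0.4, 0.3, -6.1]
opening: 0.637
```

```bash
python3 -m jog '255 0 0 2 0 0 0; 255 0 0 0 0 0 0';  python3 -m jog '255 0 0 1.5 0 0 0; 255 0 0 0 0 0 0'
```

```text
clock: 5.65
eef_pos: [624.4, -328.9, 18.2]
tcp_rot: [3.132, 0.007, 1.534]
contact_force: [0.3, -0.2, -5.4]
opening: 0.633
clock: 5.82
eef_pos: [624.6, -329.1, 18.5]
tcp_rot: [3.132, 0.007, 1.534]
contact_force: [-0.2, -0.3, -4.4]
opening: 0.637
```

```bash
python3 -m jog '255 0 0 2 0 0 0; 255 0 0 0 0 0 0';  python3 -m jog '255 0 0 2 0 0 0; 255 0 0 0 0 0 0'
```

```text
clock: 5.98
eef_pos: [625.1, -329.4, 18.5]
tcp_rot: [3.131, 0.007, 1.534]
contact_force: [0.0, 0.1, -6.5]
opening: 0.634
clock: 6.15
eef_pos: [625.6, -329.8, 18.4]
tcp_rot: [3.13, 0.008, 1.534]
contact_force: [0.4, -0.1, -4.9]
opening: 0.633
```

```bash
python3 -m jog '255 0 0 4 0 0 0';  python3 -m jog '255 0 0 4 0 0 0'; python3 -c "
from h import *
pic('scene','s6',(220,350,180,310),4)"
```

```text
clock: 6.23
eef_pos: [626.0, -330.1, 17.8]
tcp_rot: [3.13, 0.008, 1.534]
contact_force: [-18.8, 10.8, 67.6]
opening: 0.632
clock: 6.32
eef_pos: [625.9, -330.1, 17.9]
tcp_rot: [3.131, 0.008, 1.534]
contact_force: [-18.1, 9.8, 46.9]
opening: 0.633
```

View pics/s6.png

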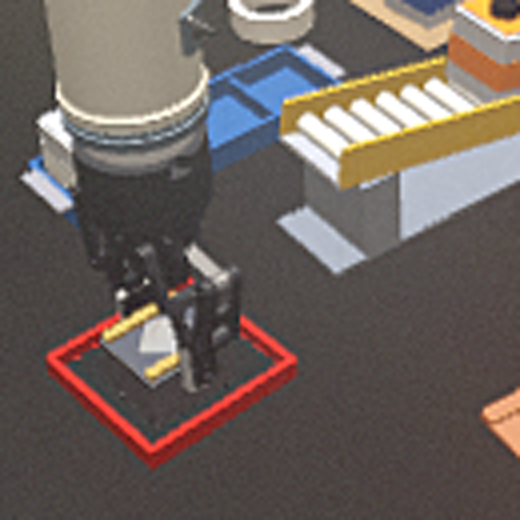

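The die is on the tray floor (contact felt), centred near (257,264). Release.

```bash
python3 -m jog '0 0 0 -0.5 0 0 0; 0 0 0 0 0 0 0; 0 0 0 0 0 0 0; 0 0 0 0 0 0 0'; python3 -m jog '0 0 0 -20 0 0 0; 0 0 0 -38 0 0 0; 0 0 0 -38 0 0 0; 0 0 0 -38 0 0 0; 0 0 0 0 0 0 0';python3 -c "
from h import *
go(L(22,0,100),TY,-10)
pic('scene','s7',(220,350,180,310),4)"
```

```text
clock: 6.7
eef_pos: [628.2, -331.2, 20.9]
tcp_rot: [3.126, 0.01, 1.534]
contact_force: [0.2, 0.1, 0.2]
opening: 0.997
clock: 7.12
eef_pos: [624.6, -328.9, 152.9]
tcp_rot: [3.133, 0.007, 1.534]
contact_force: [1.6, -1.1, 0.7]
opening: 1.003
clock 7.12 at [ 624.61 -328.93  152.92] turn [ 0.94 -9.64  5.05] shift now [447.17  -7.97  12.61] after turn [440.56 -47.65 -61.83] F [ 1.56 -1.08  0.67] op 1.003
```

View pics/s7.png

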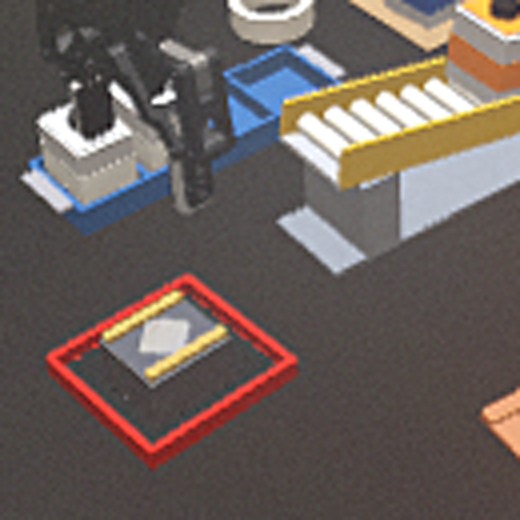

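The die lies flat in the tray at about (261,265). Next, the front tin.

```bash
python3 -m jog '0 38 0 -20 0 0 1.5; 0 41 0 -10 0 0 2; 0 41 0 0 0 0 1.5; 0 41 0 0 0 0 0; 0 41 0 0 0 0 0'; python3 -m jog '0 41 0 0 0 0 0; 0 41 0 0 0 0 0; 0 41 0 0 0 0 0; 0 41 0 0 0 0 0; 0 41 0 0 0 0 0';python3 -c "
from h import *
go(L(22,0,100),TY,-10)"
```

```text
clock: 7.58
eef_pos: [640.6, -131.7, 172.9]
tcp_rot: [3.137, 0.007, 1.432]
contact_force: [1.4, 0.4, -0.0]
opening: 1.001
clock: 8.0
eef_pos: [666.2, 75.4, 164.3]
tcp_rot: [-3.141, 0.008, 1.43]
contact_force: [0.9, 0.5, -1.1]
opening: 1.001
clock 8.0 at [666.24  75.35 164.34] turn [-0.13 -9.57 -0.84] shift now [ 37.92 -38.81  26.8 ] after turn [ 42.4  -38.27  19.99] F [ 0.86  0.46 -1.06] op 1.001
```

```bash
python3 -m jog '0 20 -20 0 0 -5 -0.8; 0 20 -20 0 0 -4.5 0; 0 4 0 10 0 0 0; 0 0 0 0 0 0 0';python3 -c "
from h import *
go(L(22,0,24),TY,-10)
pic('top','t3',(230,400,140,270),4)
pic('scene','s8',(270,410,110,240),4)"
```

```text
clock: 8.33
eef_pos: [630.9, 133.5, 145.4]
tcp_rot: [-3.139, 0.178, 1.453]
contact_force: [-0.4, -0.6, -0.0]
opening: 1.002
clock 8.33 at [630.9  133.51 145.36] turn [-0.08  0.23  0.43] shift now [-13.04   4.09  86.59] after turn [-13.35   4.07  86.54] F [-0.42 -0.61 -0.02] op 1.002
```

View pics/s8.png

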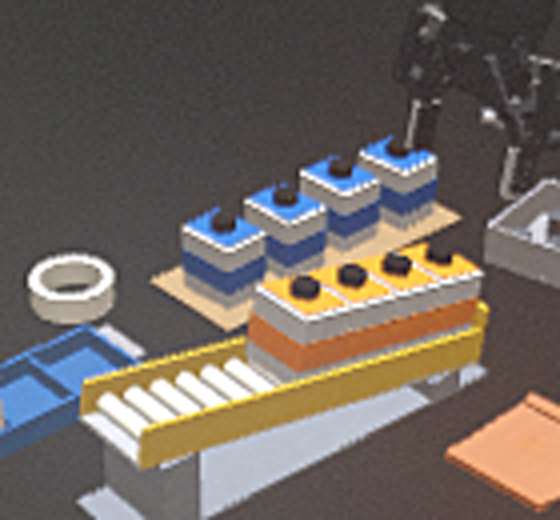

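```bash
python3 -m jog '0 -13 4 25 0 0.2 0.4; 0 0 0 30 0 0 0; 0 0 0 10 0 0 0; 0 0 0 0 0 0 0';python3 -c "
from h import *
go(L(22,0,24),TY,-10)
pic('scene','s9',(270,410,110,240),4)"
```

```text
clock: 8.77
eef_pos: [636.8, 101.9, 85.6]
tcp_rot: [3.137, 0.169, 1.436]
contact_force: [-0.9, 0.2, 0.0]
opening: 1.0
clock 8.77 at [636.8  101.87  85.61] turn [ 0.18 -0.29 -0.5 ] shift now [ 6.29 -5.87 22.39] after turn [ 6.45 -5.74 22.38] F [-0.93  0.19  0.02] op 1.0
```

View pics/s9.png

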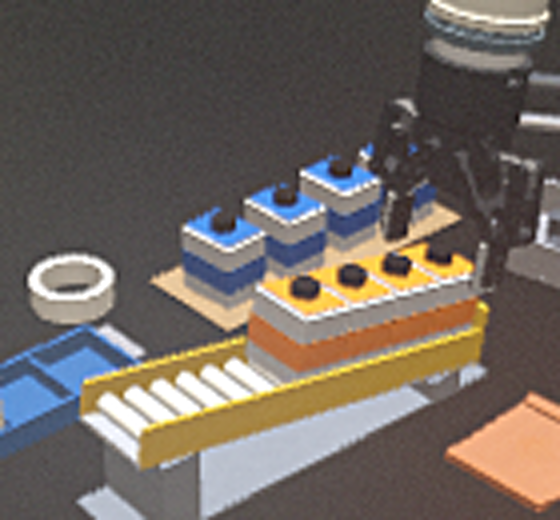

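The jaws straddle the front tin (cap at about (379,173), fingers at (370,165) and (391,178)). Finish the descent.

```bash
python3 -m jog '0 6 -6 11 0 -0.3 -0.5; 0 0 0 10 0 0 0; 0 0 0 0 0 0 0';python3 -c "
from h import *
go(L(22,0,24),TY,-10)"
```

```text
clock: 9.07
eef_pos: [633.4, 104.4, 66.2]
tcp_rot: [3.134, 0.173, 1.442]
contact_force: [-0.3, 0.5, -0.2]
opening: 1.003
clock 9.07 at [633.45 104.39  66.18] turn [ 0.4  -0.08 -0.16] shift now [ 1.02 -2.13  3.58] after turn [ 1.03 -2.11  3.6 ] F [-0.34  0.48 -0.19] op 1.003
```

```bash
python3 -m jog '0 1 -2 3 0.4 0 0; 255 0 0 0 0 0 0; 255 0 0 0 0 0 0; 255 0 0 0 0 0 0; 255 0 0 0 0 0 0' 60;python3 -m jog '255 0 0 0 0 0 0'; python3 -c "
from h import *
go(L(22,0,24),TY,-10)
pic('scene','s10',(270,410,110,240),4)"
```

```text
clock: 9.48
eef_pos: [631.9, 106.3, 64.3]
tcp_rot: [3.141, 0.173, 1.443]
contact_force: [-0.0, -1.3, -3.9]
opening: 0.648
clock: 9.57
eef_pos: [631.9, 106.3, 64.3]
tcp_rot: [3.14, 0.173, 1.443]
contact_force: [0.1, -0.9, -3.2]
opening: 0.645
clock 9.57 at [631.9  106.26  64.28] turn [ 0.05 -0.1  -0.1 ] shift now [-0.94 -0.33  2.02] after turn [-0.94 -0.33  2.02] F [ 0.14 -0.94 -3.23] op 0.645
```

View pics/s10.png

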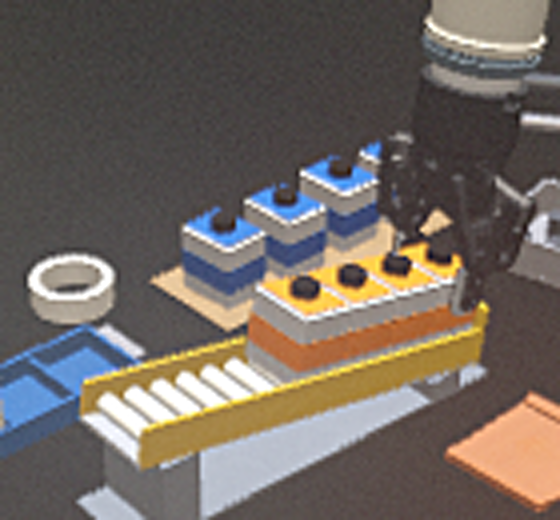

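Old1 is gripped (near finger at about (388,184)). Lift square to the bed.

```bash
python3 -m jog '255 0 0 -10 0 0 0; 255 0 0 -20 0 0 0; 255 0 0 -30 0 0 0; 255 0 0 -35 0 0 0; 255 0 0 -30 0 0 0'; python3 -c "
from h import *
go([451.5,-140.2,130],np.radians(85.1),0)
pic('scene','s11',(270,410,110,240),4)
pic('top','t11',(230,400,140,270),4)"
```

```text
clock: 10.03
eef_pos: [629.6, 127.6, 185.6]
tcp_rot: [-3.129, 0.176, 1.445]
contact_force: [1.0, -0.1, -2.1]
opening: 0.645
clock 10.03 at [629.62 127.64 185.62] turn [-0.95 10.05 -2.39] shift now [-273.97 -141.61  107.  ] after turn [-282.08 -154.6    55.62] F [ 0.99 -0.12 -2.13] op 0.645
```

View pics/s11.png

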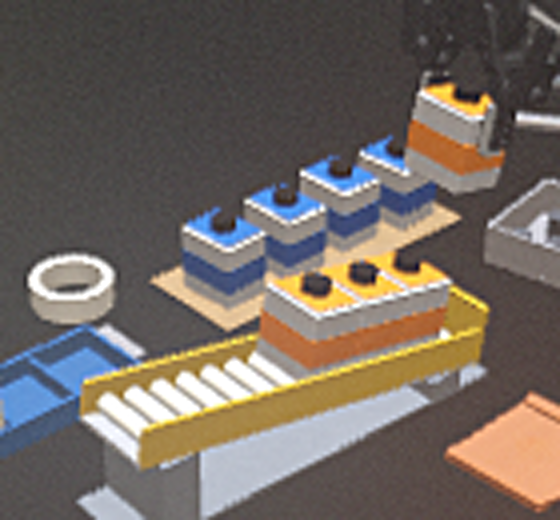

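View pics/t11.png

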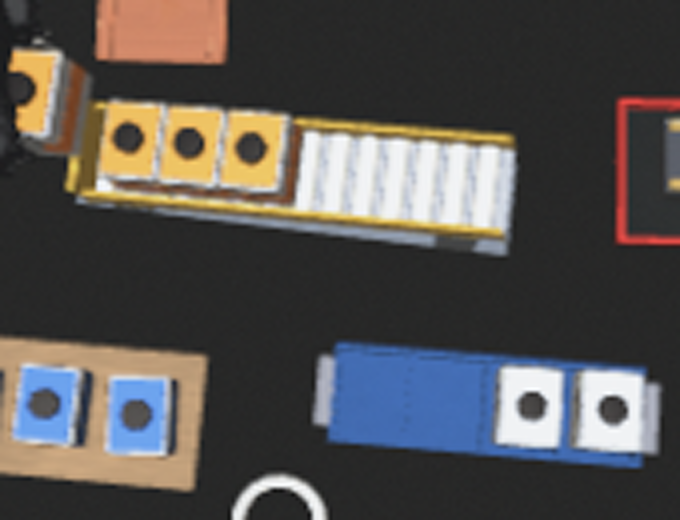

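Old1 is held clear at about (382,147) in the scene, and the other tins are rolling down. Carry it to the inner empty pocket.

```bash
python3 -m jog '255 -34 -18 0 0 5 -2.4; 255 -35 -19 0 0 5 0; 255 -36 -20 0 0 0 0; 255 -36 -20 0 0 0 0; 255 -36 -20 0 0 0 0'; python3 -m jog '255 -36 -20 0 0 0 0; 255 -36 -20 0 0 0 0; 255 0 0 0 0 0 0'; python3 -c "
from h import *
go([451.5,-140.2,90],np.radians(85.1),0)"
```

```text
clock: 10.55
eef_pos: [522.1, -32.2, 196.9]
tcp_rot: [-3.139, -0.013, 1.497]
contact_force: [0.3, -0.5, -2.1]
opening: 0.643
clock: 10.8
eef_pos: [470.6, -105.0, 195.2]
tcp_rot: [-3.135, -0.012, 1.495]
contact_force: [0.3, 0.2, -2.2]
opening: 0.643
clock 10.8 at [ 470.58 -105.    195.19] turn [-0.36 -0.66  0.57] shift now [-37.76 -15.71 104.86] after turn [-36.7  -16.   105.19] F [ 0.31  0.24 -2.16] op 0.643
```

```bash
python3 -m jog '255 -36 -16 30 -0.3 -0.6 0.6; 255 0 0 35 0 0 0; 255 0 0 25 0 0 0; 255 0 0 0 0 0 0;255 0 0 0 0 0 0'; python3 -c "
from h import *
go([451.5,-140.2,100],np.radians(85.1),0)
pic('scene','s12',(215,345,140,270),5)
pic('top','t12',(290,410,190,280),5)"
```

```text
clock: 11.22
eef_pos: [455.0, -134.7, 111.8]
tcp_rot: [3.138, 0.0, 1.478]
contact_force: [-0.2, 0.0, -0.7]
opening: 0.646
clock 11.22 at [ 454.99 -134.68  111.82] turn [ 0.18  0.02 -0.42] shift now [-5.82 -3.   11.81] after turn [-5.8  -3.01 11.82] F [-0.19  0.03 -0.74] op 0.646
```

View pics/s12.png

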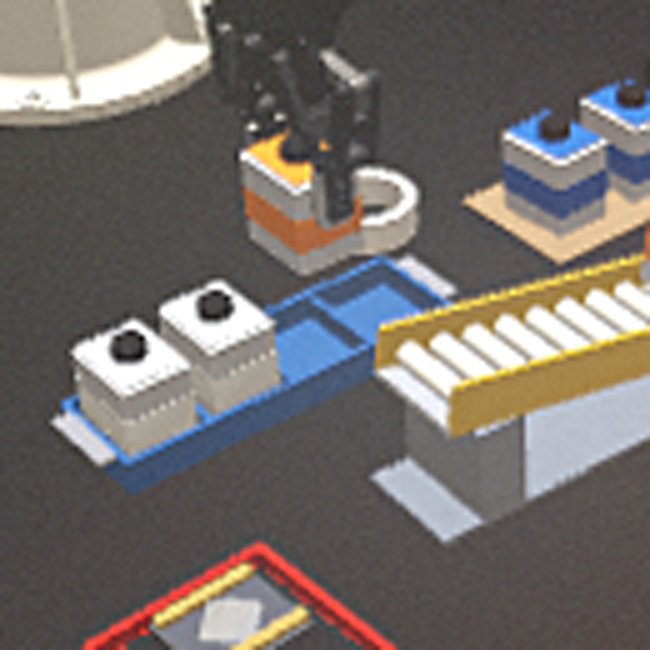

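View pics/t12.png

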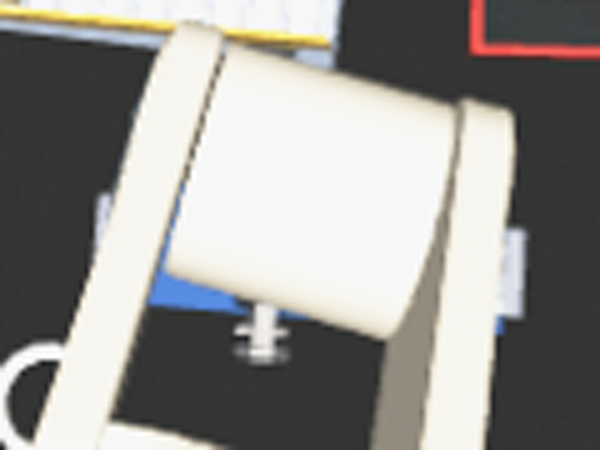

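Run:
```python
from h import *
s=r.sense(); R=Ro.from_euler('xyz',s['tcp_rot']); p=s['eef_pos']
def T(x,y,h): return proj('scene',p+R.apply([x,y,26-h]))
px=lambda a,b:(215+a/5-.4,140+b/5-.4)
print('front bottom',T(-22,28,0),px(300,275)); print('front top',T(-22,28,58),px(298,195)); print('left top',T(-22,-28,58),px(243,155)); print('left bot',T(-22,-28,0),px(250,238));print('right bot',T(22,28,0),px(358,250))
c=np.array([448.4,-140.3,0]); a=np.array([np.cos(np.radians(85.1)),np.sin(np.radians(85.1)),0]); b=np.array([a[1],-a[0],0])
C=np.array([446,-168.5,22])
for u,v,i in((-114,-36,(62,403)),(-114,36,(133,465)),(114,-36,(385,258))): print('car',proj('scene',C+a*u+b*v),px(*i))
# full tins corners
for k,i in((-84,(127,342)),(-28,(213,303))): print('cap',proj('scene',C*[1,1,0]+a*k+[0,0,69]),px(*i))
```

```text
front bottom [275.73 194.7 ] (274.6, 194.6)
front top [273.92 176.95] (274.20000000000005, 178.6)
left top [262.49 169.1 ] (263.20000000000005, 170.6)
left bot [264.57 186.55] (264.6, 187.2)
right bot [288.49 188.93] (286.20000000000005, 189.6)
car [226.41 220.04] (227.0, 220.2)
car [239.78 232.17] (241.2, 232.6)
car [291.09 190.1 ] (291.6, 191.2)
cap [240.1  208.01] (240.0, 208.0)
cap [257.33 200.18] (257.20000000000005, 200.2)
```

The scene shows the tin over the carrier; its corner pixels match the tool pose to about 1 px. Shift it a little and go down.

```bash
python3 -m jog '255 -5.5 -4.5 15 0 0 -0.4; 255 0 0 15 0 0 0; 255 0 0 0 0 0 0'; python3 -c "
from h import *
go([450,-139.5,60],np.radians(85.1),0)"
```

```text
clock: 11.57
eef_pos: [455.2, -139.9, 86.9]
tcp_rot: [3.128, 0.002, 1.488]
contact_force: [-1.2, 0.6, -2.4]
opening: 0.649
clock 11.57 at [ 455.21 -139.95   86.92] turn [0.76 0.13 0.15] shift now [ 0.08 -5.58 26.85] after turn [-0.   -5.22 26.92] F [-1.24  0.65 -2.39] op 0.649
```

```bash
python3 -m jog '255 0 -7 12 0.8 0 0; 255 0 -1 8 0 0 0; 255 0 0 0 0 0 0'; python3 -c "
from h import *
go([450,-139.5,56],np.radians(85.1),0)
pic('scene','s13',(215,345,140,270),5)"
```

```text
clock: 11.82
eef_pos: [449.7, -139.3, 68.8]
tcp_rot: [3.138, 0.003, 1.489]
contact_force: [0.0, 0.3, -1.9]
opening: 0.641
clock 11.82 at [ 449.68 -139.32   68.82] turn [0.19 0.2  0.23] shift now [-0.11  0.29 12.82] after turn [-0.15  0.34 12.82] F [ 0.03  0.27 -1.88] op 0.641
```

View pics/s13.png

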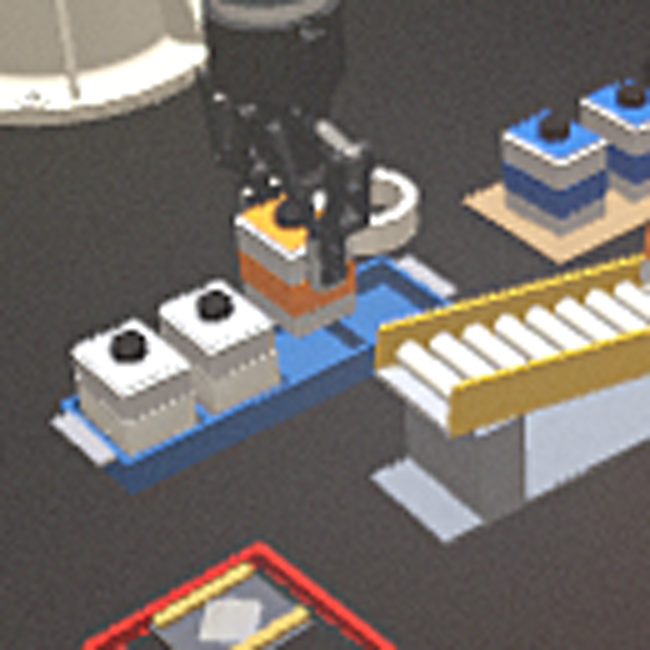

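```bash
python3 -m jog '255 0 -1.5 10 0 0.2 0.2; 255 0 -1 6 0 0 0; 255 0 0 0 0 0 0'; python3 -c "
from h import *
go([450,-139.5,30],np.radians(85.1),0)"
```

```text
clock: 12.12
eef_pos: [448.3, -139.3, 52.9]
tcp_rot: [3.136, 0.0, 1.486]
contact_force: [-0.9, -0.1, -2.0]
opening: 0.649
clock 12.12 at [ 448.26 -139.25   52.93] turn [0.32 0.   0.04] shift now [-0.1   1.63 22.93] after turn [-0.1   1.75 22.93] F [-0.95 -0.13 -2.04] op 0.649
```

```bash
python3 -m jog '255 0 1 6 0.3 0 0; 255 0 0 5 0 0 0; 255 0 0 0 0 0 0'; python3 -c "
from h import *
go([450,-139.5,30],np.radians(85.1),0)
pic('scene','s14',(215,345,140,270),5)"
```

```text
clock: 12.37
eef_pos: [449.3, -139.4, 40.7]
tcp_rot: [-3.141, -0.0, 1.486]
contact_force: [-0.1, -0.5, -1.6]
opening: 0.648
clock 12.37 at [ 449.35 -139.43   40.67] turn [-0.03 -0.    0.02] shift now [-0.01  0.66 10.67] after turn [-0.01  0.66 10.67] F [-0.15 -0.52 -1.56] op 0.648
```

View pics/s14.png

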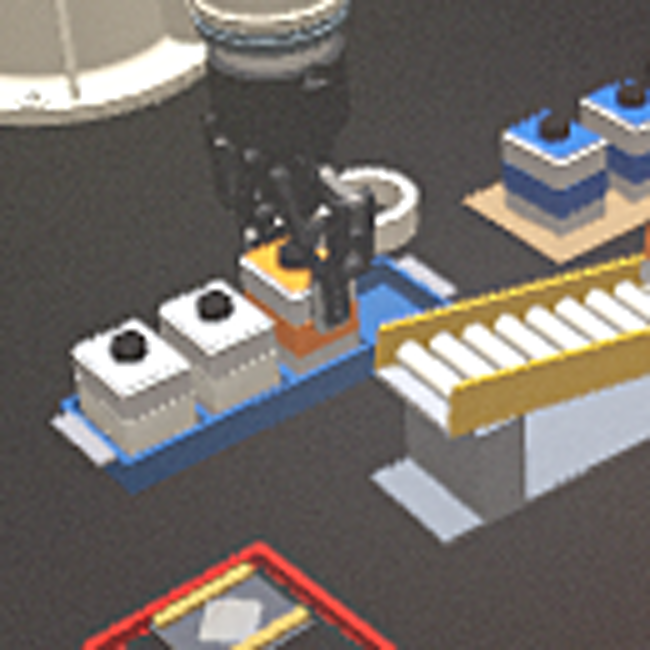

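The tin is entering the pocket next to the white tins, at about (275,205), with no contact force so far.

```bash
python3 -m jog '255 0 0.5 6 0 0 0; 255 0 0 0 0 0 0'; python3 -m jog '255 0 0 3 0 0 0; 255 0 0 0 0 0 0'
```

```text
clock: 12.58
eef_pos: [450.3, -139.6, 34.6]
tcp_rot: [3.141, 0.0, 1.486]
contact_force: [0.0, 0.3, -2.3]
opening: 0.643
clock: 12.75
eef_pos: [450.4, -139.6, 31.2]
tcp_rot: [3.141, 0.0, 1.486]
contact_force: [0.0, -0.0, -1.6]
opening: 0.645
```

```bash
python3 -m jog '255 0 0 1.5 0 0 0; 255 0 0 0 0 0 0'; python3 -m jog '255 0 0 1.5 0 0 0; 255 0 0 0 0 0 0'
```

```text
clock: 12.92
eef_pos: [450.7, -139.7, 29.8]
tcp_rot: [3.141, 0.0, 1.486]
contact_force: [-0.2, -0.1, -2.3]
opening: 0.642
clock: 13.08
eef_pos: [451.0, -139.9, 30.2]
tcp_rot: [3.14, 0.0, 1.486]
contact_force: [0.6, -0.4, -1.6]
opening: 0.644
```

```bash
python3 -m jog '0 0 0 0 0 0 0; 0 0 0 0 0 0 0; 0 0 0 0 0 0 0; 0 0 0 0 0 0 0'; python3 -m jog '0 0 0 -20 0 0 0; 0 0 0 -36 0 0 0; 0 0 0 -36 0 0 0; 0 0 0 -36 0 0 0; 0 0 0 -20 0 0 0';python3 -c "
from h import *
go(L(22,0,100),TY,-10)
pic('scene','s15',(215,415,130,270),4)"
```

```text
clock: 13.42
eef_pos: [452.0, -140.2, 31.0]
tcp_rot: [3.138, 0.001, 1.486]
contact_force: [-0.2, -0.1, -0.1]
opening: 0.997
clock: 13.83
eef_pos: [447.5, -138.8, 178.9]
tcp_rot: [-3.132, -0.002, 1.486]
contact_force: [0.6, -0.3, 0.7]
opening: 1.001
clock 13.83 at [ 447.47 -138.77  178.87] turn [ -0.32 -10.1    2.36] shift now [271.68 163.44  40.59] after turn [281.13 151.93  -7.36] F [ 0.55 -0.33  0.67] op 1.001
```

View pics/s15.png

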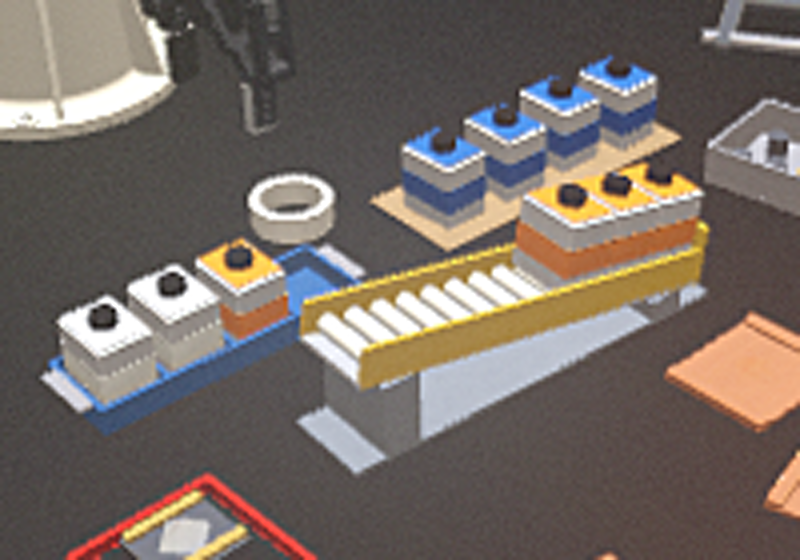

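Old1 sits in its pocket at (275,200), and old2 is now at the front stop (cap at (380,173)). Go for old2.

```bash
python3 -m jog '0 37 19 0 0 0 1; 0 37 20 0 0 0 1; 0 37 20 0 0 0 0; 0 37 20 0 0 0 0; 0 37 20 0 0 0 0'; python3 -m jog '0 34 20 0 0 -5 0; 0 30 15 10 0 -5 0; 0 20 10 10 0 0 0; 0 0 0 0 0 0 0'; python3 -c "
from h import *
go(L(22,0,60),TY,-10)"
```

```text
clock: 14.3
eef_pos: [567.8, 28.8, 184.2]
tcp_rot: [3.14, 0.002, 1.437]
contact_force: [0.5, -1.4, -0.1]
opening: 1.0
clock: 14.63
eef_pos: [630.7, 113.8, 156.5]
tcp_rot: [3.131, 0.181, 1.438]
contact_force: [-0.4, -0.7, -0.6]
opening: 1.005
clock 14.63 at [630.68 113.75 156.45] turn [ 0.52  0.36 -0.38] shift now [ 8.27  1.24 58.02] after turn [ 7.9   1.82 58.06] F [-0.37 -0.68 -0.59] op 1.005
```

```bash
python3 -m jog '0 8 2 20 0.5 0.4 -0.4; 0 0 0 25 0 0 0; 0 0 0 10 0 0 0; 0 0 0 0 0 0 0'; python3 -c "
from h import *
go(L(22,0,24),TY,-10)"
```

```text
clock: 14.97
eef_pos: [632.4, 114.1, 96.8]
tcp_rot: [-3.14, 0.173, 1.451]
contact_force: [0.3, -0.7, 0.5]
opening: 1.0
clock 14.97 at [632.43 114.14  96.83] turn [-0.05 -0.06  0.34] shift now [-3.09  0.14 35.44] after turn [-3.05  0.13 35.44] F [ 0.32 -0.7   0.45] op 1.0
```

```bash
python3 -m jog '0 -3 -2 15 0 0 0.3; 0 0 0 13 0 0 0; 0 0 0 0 0 0 0'; python3 -c "
from h import *
go(L(22,0,24),TY,-10)"
```

```text
clock: 15.22
eef_pos: [629.1, 104.7, 70.2]
tcp_rot: [-3.14, 0.173, 1.444]
contact_force: [-0.5, -0.6, -0.9]
opening: 1.001
clock 15.22 at [629.12 104.72  70.21] turn [-0.08 -0.07 -0.08] shift now [1.93 2.24 7.53] after turn [1.94 2.23 7.53] F [-0.48 -0.57 -0.9 ] op 1.001
```

```bash
python3 -m jog '0 2 2.5 7 0 0 0; 255 0 0 0 0 0 0; 255 0 0 0 0 0 0; 255 0 0 0 0 0 0; 255 0 0 0 0 0 0';python3 -m jog '255 0 0 0 0 0 0'; python3 -c "
from h import *
go(L(22,0,24),TY,-10)
pic('scene','s16',(270,410,110,240),4)"
```

```text
clock: 15.63
eef_pos: [633.3, 104.6, 65.6]
tcp_rot: [3.14, 0.172, 1.442]
contact_force: [-0.3, -0.2, -3.2]
opening: 0.65
clock: 15.72
eef_pos: [633.3, 104.7, 65.8]
tcp_rot: [3.14, 0.172, 1.442]
contact_force: [0.2, -1.4, -3.5]
opening: 0.646
clock 15.72 at [633.33 104.7   65.77] turn [ 0.04 -0.13 -0.19] shift now [ 0.66 -1.96  3.25] after turn [ 0.67 -1.95  3.25] F [ 0.22 -1.42 -3.47] op 0.646
```

View pics/s16.png

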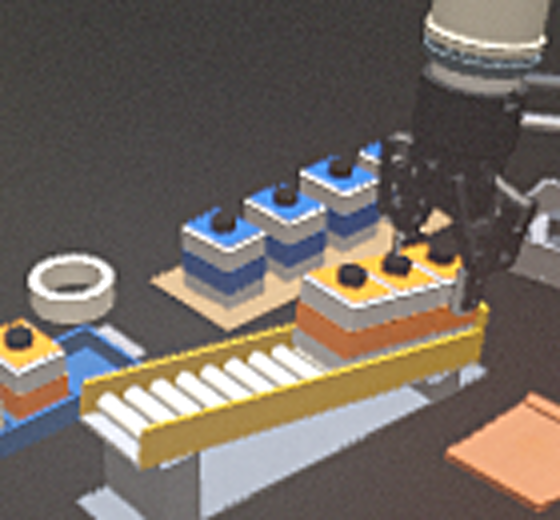

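Old2 is gripped at the stop (near finger at about (387,184)). Lift.

```bash
python3 -m jog '255 0 0 -10 0 0 0; 255 0 0 -20 0 0 0; 255 0 0 -30 0 0 0; 255 0 0 -35 0 0 0; 255 0 0 -30 0 0 0'; python3 -m jog '255 -34 -20 0 0 5 -2.4; 255 -34 -21 0 0 5 0; 255 -34 -24 0 0 0 0; 255 -34 -24 0 0 0 0; 255 -34 -24 0 0 0 0'; python3 -c "
from h import *
go([455,-84,100],np.radians(85.1),0)
pic('scene','s17',(215,415,130,270),4)"
```

```text
clock: 16.18
eef_pos: [631.3, 126.0, 187.6]
tcp_rot: [-3.13, 0.176, 1.443]
contact_force: [0.8, -0.0, -2.2]
opening: 0.65
clock: 16.6
eef_pos: [512.5, -24.1, 209.7]
tcp_rot: [3.13, -0.015, 1.499]
contact_force: [0.8, -1.0, -2.3]
opening: 0.647
clock 16.6 at [512.54 -24.07 209.73] turn [ 0.66 -0.87  0.8 ] shift now [-65.54 -54.37 108.13] after turn [-64.62 -52.21 109.73] F [ 0.82 -1.01 -2.32] op 0.647
```

View pics/s17.png

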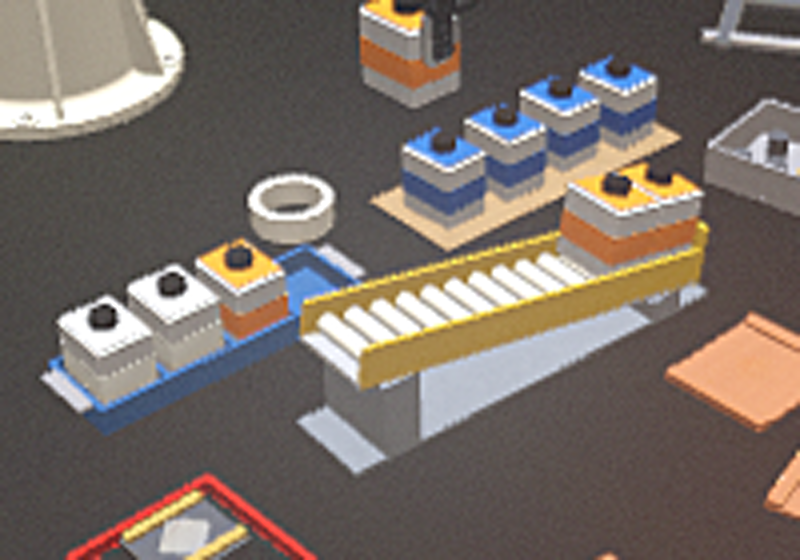

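Old2 is in the air at (318,143), and old3 and old4 are at the stop. On to the end pocket.

```bash
python3 -m jog '255 -33 -28 20 0.6 -0.8 0.8; 255 -32 -26 20 0 0 0; 255 0 0 30 0 0 0; 255 0 0 30 0 0 0; 255 0 0 0 0 0 0'; python3 -c "
from h import *
go([454.5,-84,60],np.radians(85.1),0)"
```

```text
clock: 17.07
eef_pos: [456.1, -84.7, 118.5]
tcp_rot: [3.134, 0.004, 1.48]
contact_force: [-1.8, 0.1, -2.7]
opening: 0.646
clock 17.07 at [456.12 -84.66 118.45] turn [ 0.44  0.21 -0.33] shift now [ 0.72 -2.12 58.44] after turn [ 0.52 -1.67 58.45] F [-1.75  0.12 -2.66] op 0.646
```

```bash
python3 -m jog '255 0.5 -3 20 0.4 0.2 -0.3; 255 0 -2 20 0 0 0; 255 0 0 8 0 0 0; 255 0 0 0 0 0 0'; python3 -c "
from h import *
go([454.5,-84,60],np.radians(85.1),0)
pic('scene','s18',(215,345,140,270),5)"
```

```text
clock: 17.4
eef_pos: [454.9, -83.7, 74.0]
tcp_rot: [3.137, 0.0, 1.486]
contact_force: [-0.6, 0.4, -2.3]
opening: 0.645
clock 17.4 at [454.91 -83.67  73.99] turn [0.27 0.01 0.03] shift now [-0.36 -0.45 13.99] after turn [-0.36 -0.38 13.99] F [-0.58  0.38 -2.29] op 0.645
```

View pics/s18.png

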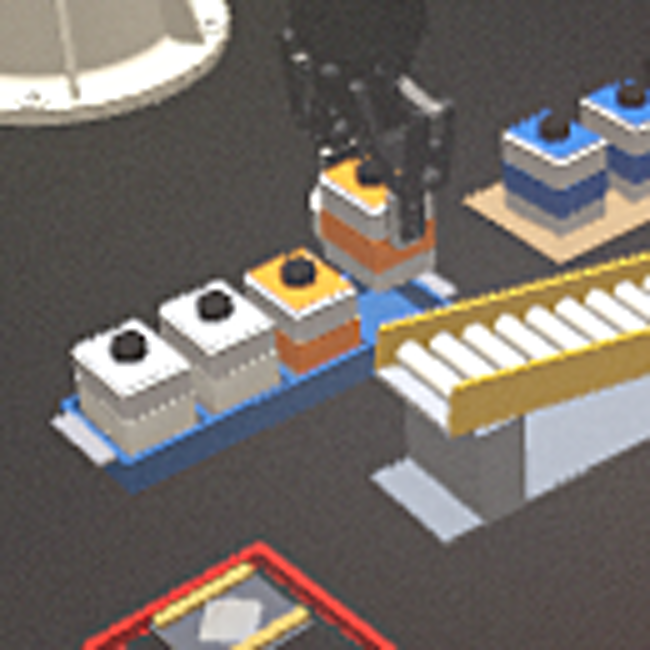

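The tin is over the end pocket (cap at about (289,174)), and it needs roughly 1 mm more toward +y. Descend.

```bash
python3 -m jog '255 1 -1 12 0.2 0 0; 255 0 0 9 0 0 0; 255 0 0 0 0 0 0'; python3 -c "
from h import *
go([454.8,-83,32],np.radians(85.1),0)"
```

```text
clock: 17.7
eef_pos: [458.1, -82.6, 55.7]
tcp_rot: [3.133, 0.001, 1.487]
contact_force: [-0.4, -0.0, -2.1]
opening: 0.645
clock 17.7 at [458.06 -82.56  55.71] turn [0.47 0.05 0.09] shift now [-0.69 -3.41 23.69] after turn [-0.72 -3.21 23.71] F [-0.37 -0.04 -2.05] op 0.645
```

```bash
python3 -m jog '255 0 -4 5 0.4 0 0; 255 0 -1 4 0 0 0; 255 0 0 0 0 0 0'; python3 -c "
from h import *
go([454.8,-83,32],np.radians(85.1),0)"
```

```text
clock: 17.95
eef_pos: [453.5, -82.0, 46.4]
tcp_rot: [3.14, 0.001, 1.487]
contact_force: [0.1, 0.7, -1.8]
opening: 0.644
clock 17.95 at [453.5  -82.04  46.4 ] turn [0.09 0.06 0.12] shift now [-0.83  1.35 14.4 ] after turn [-0.84  1.38 14.4 ] F [ 0.12  0.66 -1.79] op 0.644
```

```bash
python3 -m jog '255 -1 1 5 0 0 0; 255 0 0 4 0 0 0; 255 0 0 0 0 0 0'; python3 -c "
from h import *
go([454.8,-83,32],np.radians(85.1),0)
pic('scene','s19',(215,345,140,270),5)"
```

```text
clock: 18.2
eef_pos: [454.5, -83.3, 36.7]
tcp_rot: [3.14, 0.001, 1.487]
contact_force: [-0.3, -0.0, -1.3]
opening: 0.645
clock 18.2 at [454.52 -83.28  36.69] turn [0.1  0.06 0.12] shift now [0.31 0.25 4.69] after turn [0.3  0.26 4.69] F [-0.3  -0.01 -1.33] op 0.645
```

View pics/s19.png

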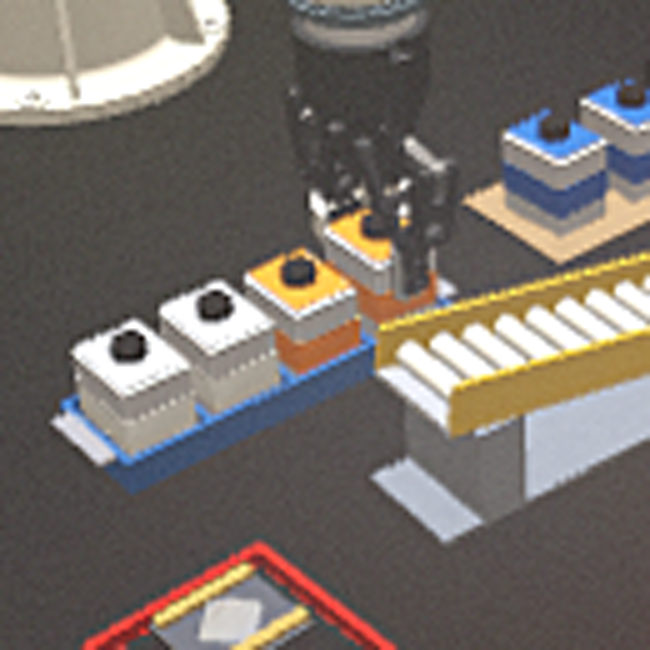

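The tin is inside the pocket with its cap at about (290,185), almost down. A few more mm, then release.

```bash
python3 -m jog '255 0 0 3 0 0 0; 255 0 0 0 0 0 0';  python3 -m jog '255 0 0 1.5 0 0 0; 255 0 0 0 0 0 0'; python3 -m jog '255 0 0 1.5 0 0 0; 255 0 0 0 0 0 0'
```

```text
clock: 18.42
eef_pos: [454.8, -83.4, 33.7]
tcp_rot: [3.14, 0.001, 1.487]
contact_force: [0.2, 0.4, -2.4]
opening: 0.647
clock: 18.58
eef_pos: [454.9, -83.5, 32.1]
tcp_rot: [3.139, 0.001, 1.487]
contact_force: [-0.3, -0.6, -2.4]
opening: 0.646
clock: 18.75
eef_pos: [455.0, -83.5, 30.6]
tcp_rot: [3.139, 0.001, 1.487]
contact_force: [-0.9, -0.0, -3.1]
opening: 0.643
```

```bash
python3 -m jog '255 0 0 1 0 0 0; 255 0 0 0 0 0 0'; python3 -m jog '0 0 0 0 0 0 0; 0 0 0 0 0 0 0; 0 0 0 0 0 0 0; 0 0 0 0 0 0 0'; python3 -m jog '0 0 0 -20 0 0 0; 0 0 0 -36 0 0 0; 0 0 0 -36 0 0 0; 0 0 0 -30 0 0 0; 0 -30 0 -15 0 0 0';python3 -c "
from h import *
pic('scene','s20',(215,415,130,270),4)
pic('top','t20',(170,410,150,290),3)"
```

```text
clock: 18.92
eef_pos: [455.3, -83.7, 30.6]
tcp_rot: [3.139, 0.001, 1.487]
contact_force: [0.6, -0.3, -3.3]
opening: 0.649
clock: 19.25
eef_pos: [456.3, -83.8, 31.3]
tcp_rot: [3.137, 0.002, 1.487]
contact_force: [-0.5, 0.4, 0.8]
opening: 0.999
clock: 19.67
eef_pos: [450.0, -110.4, 169.3]
tcp_rot: [-3.136, -0.001, 1.49]
contact_force: [1.5, -0.7, 0.1]
opening: 0.997
```

View pics/s20.png

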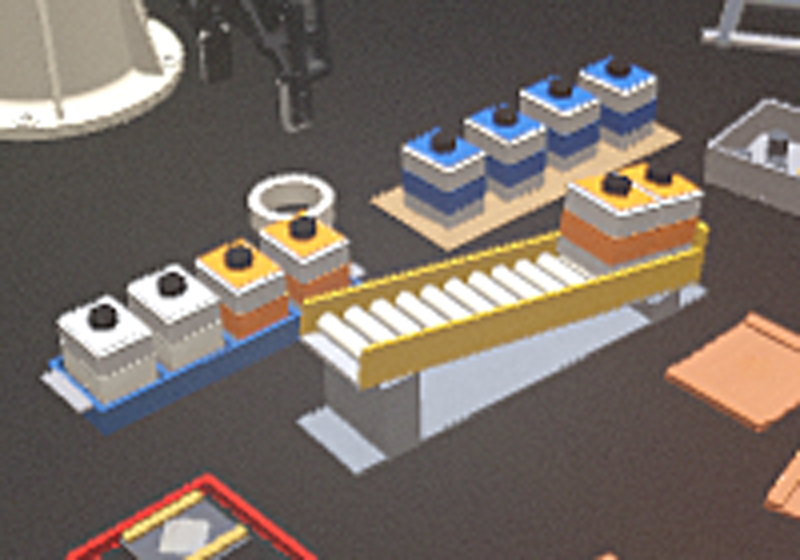

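View pics/t20.png

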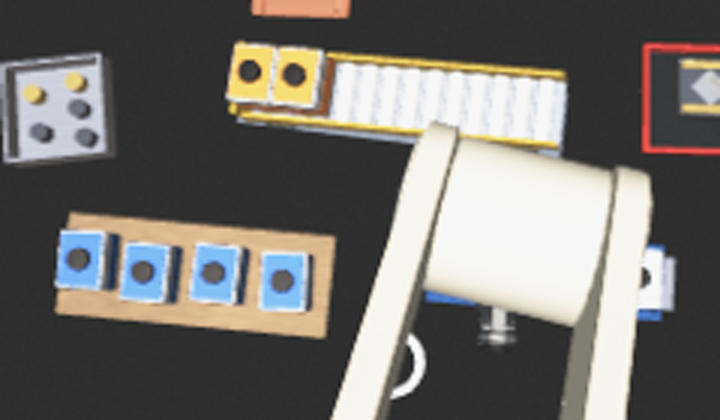

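All four carrier pockets are full, old3 and old4 are at the stop (caps at (253,173) and (268,174) in the top view), and the four blue tins have not been disturbed. I'll measure the blue tins in both views.

```bash
cat >> h.py <<'E'
def newtins(t,box=(185,330,205,285)):
    out=[]
    for c,n,a in tops(t,(85,60,80),(110,170,255),box,100):
        P=onz("top",c,58); out.append((P,a)); print('top',c,P[:2],n,'yaw',round(abs(a),1),'scene px of cap',proj('scene',[P[0],P[1],65]))
    return out
E
python3 - <<'E'
from h import *
b=optics.grab_frame('top')[:,:,::-1].copy(); newtins(b)
for i in((445,143),(506,118),(561,91),(619,69)): p=(215+i[0]/4-.4,130+i[1]/4-.4); print(p,onz('scene',p,65))
go([438.5,83,100],np.radians(83.5))
E
```

```text
top [195.89 236.27] [458.03 278.29] 254 yaw 80.2 scene px of cap [369.   145.29]
top [217.52 240.33] [446.28 215.76] 249 yaw 74.2 scene px of cap [354.52 150.51]
top [240.99 240.78] [444.73 148.6 ] 249 yaw 80.2 scene px of cap [340.74 157.48]
top [263.58 243.46] [436.93  84.  ] 245 yaw 86.8 scene px of cap [325.35 163.89]
(325.85, 165.35) [444.61  78.45  65.  ]
(341.1, 159.1) [452.9  141.44  65.  ]
(354.85, 152.35) [455.63 206.72  65.  ]
(369.35, 146.85) [466.24 270.2   65.  ]
clock 19.82 at [ 449.64 -113.79  167.59] turn [-0.31  0.05  1.61] shift now [195.18 -27.5   67.58] after turn [194.26 -33.35  67.59] F [-0.7   0.36 -0.08] op 0.998
```

```bash
python3 -m jog '0 39 -6 0 0 0 1; 0 39 -6 0 0 0 0; 0 39 -6 0 0 0 0; 0 39 -6 0 0 0 0; 0 39 -6 0 0 0 0'; python3 -c "
from h import *
go([440,82,80],np.radians(83.5))
pic('scene','s21',(270,410,90,220),4)
b=pic('top','t21'); newtins(b)"
```

```text
clock: 20.23
eef_pos: [437.6, 84.1, 163.4]
tcp_rot: [-3.133, 0.003, 1.451]
contact_force: [1.6, -0.2, -1.0]
opening: 1.0
clock 20.23 at [437.64  84.13 163.43] turn [-0.51  0.16 -0.35] shift now [-1.6   3.34 83.41] after turn [-1.85  2.58 83.43] F [ 1.57 -0.16 -1.04] op 1.0
top [320.74 238.22] [451.09 -78.48] 462 yaw 89.8 scene px of cap [290.53 185.66]
top [265.69 243.17] [437.74  78.02] 169 yaw 87.8 scene px of cap [324.22 164.66]
```

View pics/s21.png

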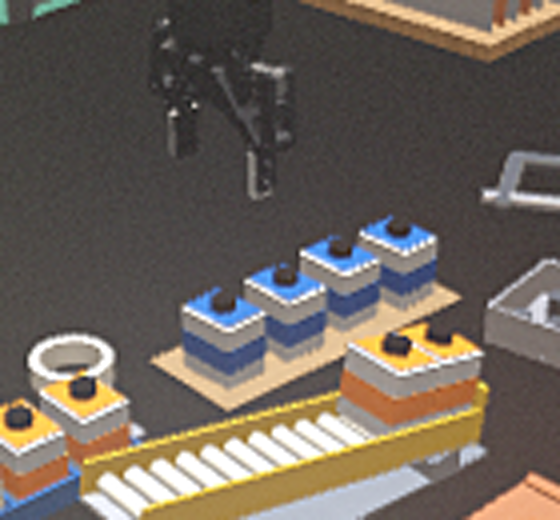

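The jaws are above the nearest blue tin (cap at (326,165), fingers at (315,128) and (335,138)). Descend.

```bash
python3 -m jog '0 -2 1 30 -0.5 0 -0.3; 0 0 -1 30 0 0 0; 0 0 -1 20 0 0 0; 0 0 0 0 0 0 0'; python3 -c "
from h import *
go([440,82,26],np.radians(83.5))
pic('scene','s22',(270,410,90,220),4)"
```

```text
clock: 20.67
eef_pos: [434.2, 88.9, 78.8]
tcp_rot: [-3.14, 0.002, 1.471]
contact_force: [-1.2, -0.0, 0.6]
opening: 1.0
clock 20.67 at [434.25  88.89  78.76] turn [-0.06  0.09  0.76] shift now [-6.19  6.47 52.76] after turn [-6.19  6.49 52.76] F [-1.15 -0.05  0.64] op 1.0
```

View pics/s22.png

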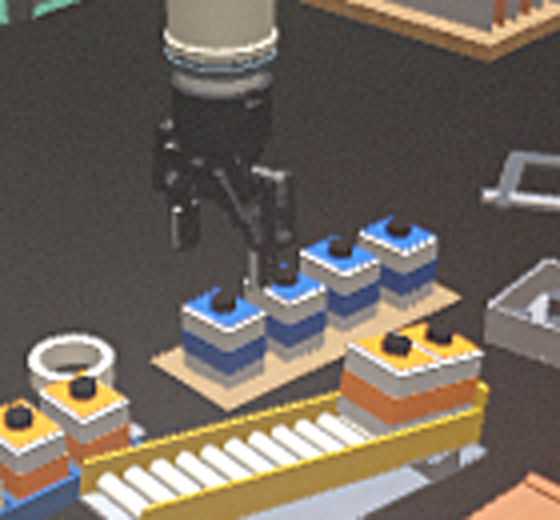

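```bash
python3 -m jog '0 -6 6 3 0 0 0.8; 0 0 0 0 0 0 0'; python3 -m jog '0 0 0 20 0 0 0; 0 0 0 10 0 0 0; 0 0 0 0 0 0 0'; python3 -c "
from h import *
go([440,82,26],np.radians(83.5))
pic('scene','s23',(270,410,90,220),4)"
```

```text
clock: 20.88
eef_pos: [440.5, 81.6, 77.3]
tcp_rot: [-3.14, 0.002, 1.455]
contact_force: [0.2, 0.1, -0.3]
opening: 0.998
clock: 21.13
eef_pos: [444.2, 80.7, 49.5]
tcp_rot: [3.137, -0.0, 1.452]
contact_force: [-1.0, -0.3, -0.7]
opening: 1.002
clock 21.13 at [444.21  80.67  49.49] turn [ 0.26 -0.   -0.31] shift now [ 0.82 -4.44 23.47] after turn [ 0.84 -4.33 23.49] F [-0.97 -0.27 -0.75] op 1.002
```

View pics/s23.png

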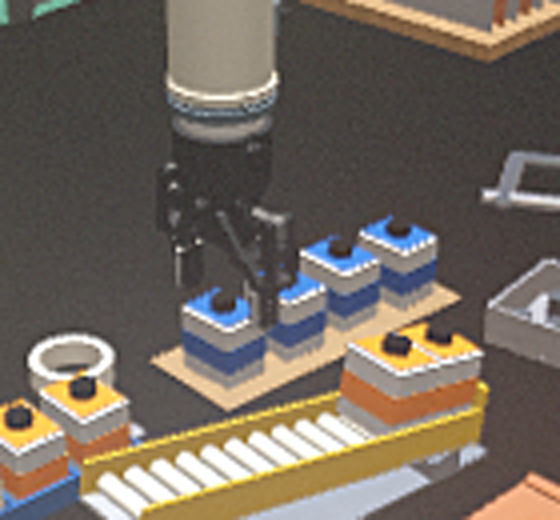

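The fingers straddle the tin, the near one at about (336,167). Lower the rest and grip.

```bash
python3 -m jog '0 0 -4 11 0.2 0 0; 0 0 -1 11 0 0 0; 0 0 0 0 0 0 0'; python3 -c "
from h import *
go([440,82,26],np.radians(83.5))"
```

```text
clock: 21.43
eef_pos: [441.8, 81.3, 30.5]
tcp_rot: [3.136, -0.001, 1.451]
contact_force: [-0.3, 0.0, 0.7]
opening: 1.001
clock 21.43 at [441.81  81.26  30.47] turn [ 0.31 -0.08 -0.38] shift now [ 0.51 -1.91  4.46] after turn [ 0.53 -1.88  4.47] F [-0.26  0.02  0.69] op 1.001
```

```bash
python3 -m jog '0 0 -1.5 4 0.3 0 0; 255 0 0 0 0 0 0; 255 0 0 0 0 0 0; 255 0 0 0 0 0 0; 255 0 0 0 0 0 0';python3 -m jog '255 0 0 0 0 0 0'; python3 -m jog '255 0 0 -10 0 0 0; 255 0 0 -30 0 0 0; 255 0 0 -35 0 0 0; 255 0 0 -35 0 0 0; 255 0 0 -35 0 0 0';  python3 -c "
from h import *
go(L(118,0,110),TY,-10)
pic('scene','s24',(270,410,70,220),4)"
```

```text
clock: 21.85
eef_pos: [441.6, 81.6, 29.7]
tcp_rot: [3.14, -0.002, 1.451]
contact_force: [0.2, -0.3, -1.9]
opening: 0.653
clock: 21.93
eef_pos: [441.7, 81.6, 30.0]
tcp_rot: [3.14, -0.002, 1.451]
contact_force: [0.4, 0.4, -3.1]
opening: 0.649
clock: 22.35
eef_pos: [435.7, 80.3, 176.0]
tcp_rot: [-3.129, 0.002, 1.451]
contact_force: [1.4, 0.3, -3.1]
opening: 0.653
clock 22.35 at [435.71  80.29 176.04] turn [-0.7  -9.86  0.39] shift now [-31.58 191.01   9.86] after turn [-27.94 191.05  17.34] F [ 1.37  0.3  -3.06] op 0.653
```

View pics/s24.png

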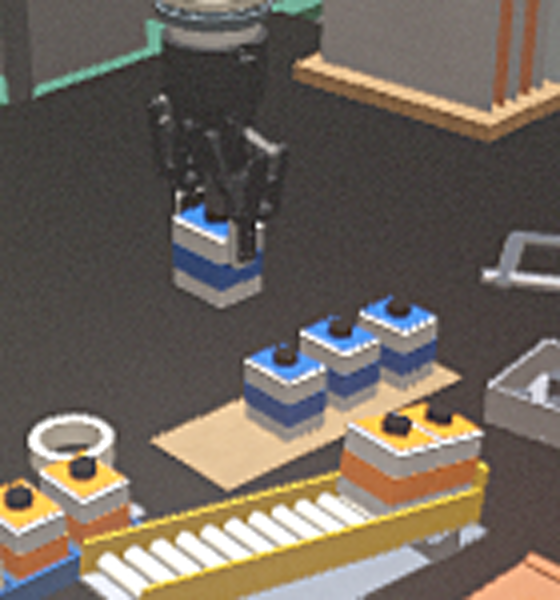

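The blue tin is held cleanly at (324,128). Carry it to the lane.

```bash
python3 -c "
from h import *
s=r.sense(); print(proj('scene',s['eef_pos']+[0,0,35]),270+215/4-.4,70+218/4-.4)"
python3 -m jog '255 -6 38 0 -0.5 0 0.4; 255 -6 40 0 0 0 0; 255 -6 40 0 0 0 0; 255 -5 38 0 0 -5 0; 255 -5 30 0 0 -5 0'; python3 -m jog '255 0 0 0 0 0 0';  python3 -c "
from h import *
go(L(118,0,80),TY,-10)"
```

```text
[324.54 120.35] 323.35 124.1
clock: 22.82
eef_pos: [622.0, 26.5, 193.3]
tcp_rot: [3.128, 0.174, 1.439]
contact_force: [-0.5, 0.5, -2.6]
opening: 0.648
clock: 22.9
eef_pos: [627.4, 26.4, 193.7]
tcp_rot: [3.124, 0.179, 1.438]
contact_force: [-0.9, 0.6, -3.0]
opening: 0.654
clock 22.9 at [627.37  26.36 193.65] turn [ 0.96  0.25 -0.38] shift now [ 4.37 -6.88 59.44] after turn [ 4.16 -5.85 59.56] F [-0.95  0.56 -3.04] op 0.654
```

```bash
python3 -m jog '255 4 -6 20 0.9 0.2 -0.4; 255 0 0 25 0 0 0; 255 0 0 10 0 0 0; 255 0 0 0 0 0 0';  python3 -c "
from h import *
go(L(118,0,50),TY,-10)
pic('scene','s25',(270,410,100,240),4)
pic('top','t25',(230,370,150,260),5)"
```

```text
clock: 23.23
eef_pos: [623.4, 22.3, 138.4]
tcp_rot: [3.139, 0.175, 1.446]
contact_force: [-0.8, 0.4, -2.9]
opening: 0.652
clock 23.23 at [623.44  22.32 138.39] turn [0.16 0.   0.04] shift now [-1.   -2.56 34.35] after turn [-1.01 -2.46 34.36] F [-0.8   0.43 -2.92] op 0.652
```

View pics/s25.png

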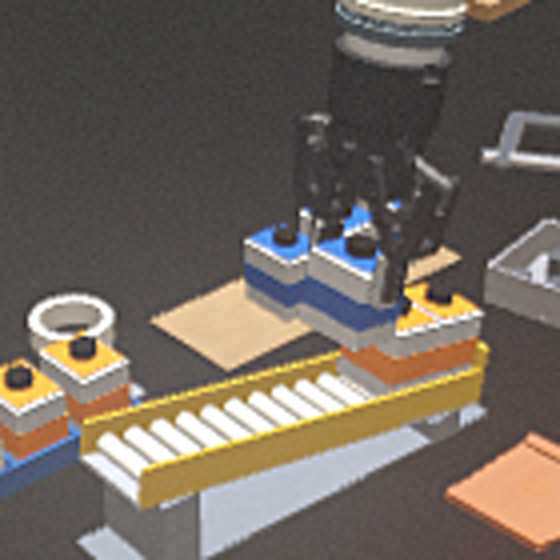

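View pics/t25.png

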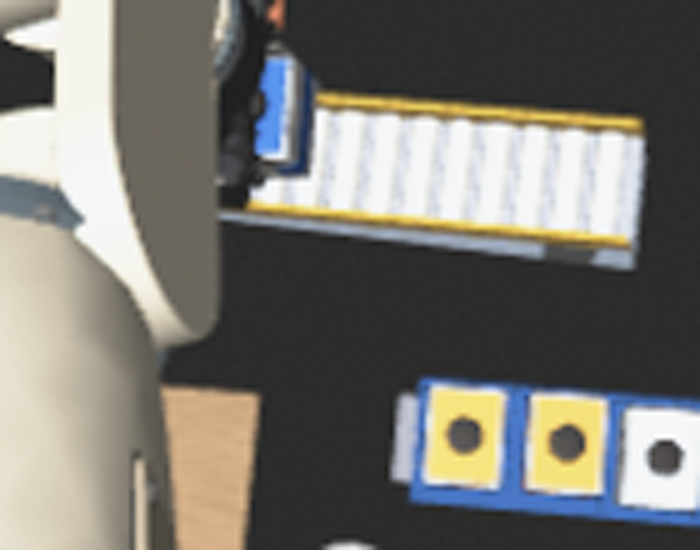

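```bash
python3 -c "
from h import *
s=r.sense(); R=Ro.from_euler('xyz',s['tcp_rot'])
for x in(-20,-22,-25): print(x,proj('top',s['eef_pos']+R.apply([x,0,-28])))
for x in(-22,): print(x,proj('scene',s['eef_pos']+R.apply([x,28,30])),(270+385/4-.4,100+355/4-.4),proj('scene',s['eef_pos']+R.apply([x,-28,-28])),(270+310/4-.4,100+250/4-.4))"
```

```text
-20 [287.28 170.76]
-22 [288.01 170.82]
-25 [289.11 170.91]
-22 [357.21 187.08] (365.85, 188.35) [346.79 159.83] (347.1, 162.1)
```

The measured tin edge matches the tool pose, so the tin is centred in the grip. Lower it onto the bed.

```bash
python3 -m jog '255 -1 -3 15 0 0 0; 255 0 0 14 0 0 0; 255 0 0 0 0 0 0';  python3 -c "
from h import *
go(L(118,0,31),TY,-10)"
```

```text
clock: 23.58
eef_pos: [622.8, 17.3, 115.5]
tcp_rot: [3.13, 0.172, 1.444]
contact_force: [-0.9, -0.5, -2.4]
opening: 0.652
clock 23.58 at [622.83  17.28 115.51] turn [ 0.64 -0.12 -0.04] shift now [-0.05 -2.83 29.91] after turn [ 0.02 -2.49 29.94] F [-0.94 -0.52 -2.41] op 0.652
```

```bash
python3 -m jog '255 0 -4 10 0.6 0 0; 255 0 -1 10 0 0 0; 255 0 0 0 0 0 0';  python3 -c "
from h import *
go(L(118,0,31),TY,-10)
pic('scene','s26',(270,410,100,240),4)"
```

```text
clock: 23.83
eef_pos: [618.4, 14.5, 96.5]
tcp_rot: [3.139, 0.172, 1.444]
contact_force: [-0.5, -0.1, -2.9]
opening: 0.647
clock 23.83 at [618.43  14.46  96.46] turn [ 0.16 -0.17 -0.08] shift now [-0.03  1.49 10.61] after turn [ 0.    1.52 10.6 ] F [-0.47 -0.12 -2.88] op 0.647
```

View pics/s26.png

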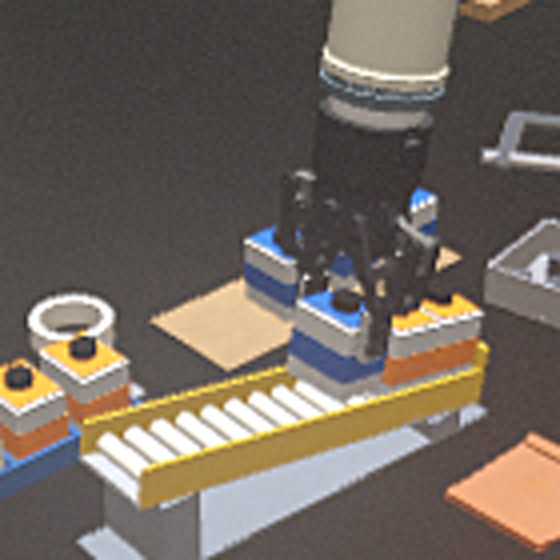

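The tin is between the rails, just above the bed, behind old4 (about (354,187)). Final few mm.

```bash
python3 -m jog '255 0 1 6 0 -0.2 0; 255 0 0 0 0 0 0';  python3 -m jog '255 0 0 3 0 0 0; 255 0 0 0 0 0 0'; python3 -c "
from h import *
go(L(118,0,30),TY,-10)"
```

```text
clock: 24.05
eef_pos: [620.2, 13.4, 91.3]
tcp_rot: [3.137, 0.175, 1.443]
contact_force: [-0.2, 0.7, -2.6]
opening: 0.642
clock: 24.22
eef_pos: [620.6, 13.0, 88.2]
tcp_rot: [3.137, 0.175, 1.444]
contact_force: [-1.2, -0.1, -3.2]
opening: 0.65
clock 24.22 at [620.62  13.    88.25] turn [ 0.26  0.03 -0.09] shift now [-0.27 -0.84  3.31] after turn [-0.27 -0.83  3.31] F [-1.16 -0.12 -3.2 ] op 0.65
```

```bash
python3 -m jog '255 0 -0.5 2 0 0 0; 255 0 0 0 0 0 0';  python3 -m jog '255 0 0 1.5 0 0 0; 255 0 0 0 0 0 0'; python3 -c "
from h import *
go(L(118,0,30),TY,-10)"
```

```text
clock: 24.38
eef_pos: [620.3, 12.8, 86.3]
tcp_rot: [3.136, 0.175, 1.444]
contact_force: [-0.9, 0.6, -2.5]
opening: 0.647
clock: 24.55
eef_pos: [620.4, 12.5, 84.8]
tcp_rot: [3.136, 0.175, 1.444]
contact_force: [0.0, 0.5, -1.9]
opening: 0.651
clock 24.55 at [620.37  12.51  84.83] turn [ 0.3   0.02 -0.09] shift now [-0.34 -0.65 -0.15] after turn [-0.34 -0.65 -0.15] F [ 0.04  0.45 -1.93] op 0.651
```

```bash
python3 -m jog '255 0 0 1.5 0 0 0; 255 0 0 0 0 0 0'; python3 -m jog '255 0 0 1 0 0 0; 255 0 0 0 0 0 0'
```

```text
clock: 24.72
eef_pos: [620.8, 12.5, 84.5]
tcp_rot: [3.135, 0.175, 1.443]
contact_force: [-0.7, 0.2, -2.7]
opening: 0.647
clock: 24.88
eef_pos: [621.1, 12.6, 84.5]
tcp_rot: [3.134, 0.174, 1.443]
contact_force: [-1.2, 0.1, -2.4]
opening: 0.652
```

Down (stalled at z=84.5). Release and retreat square to the bed.

```bash
python3 -m jog '0 0 0 0 0 0 0; 0 0 0 0 0 0 0; 0 0 0 0 0 0 0; 0 0 0 0 0 0 0'; python3 -m jog '0 0 0 -20 0 0 0; 0 0 0 -36 0 0 0; 0 0 0 -36 0 0 0; 0 0 0 -20 0 0 0'; python3 -c "
from h import *
go([446,147,100],np.radians(81))
pic('scene','s27',(270,410,100,240),4)"
```

```text
clock: 25.22
eef_pos: [621.9, 12.4, 84.7]
tcp_rot: [3.132, 0.174, 1.443]
contact_force: [-0.1, 0.4, 0.1]
opening: 1.002
clock: 25.55
eef_pos: [619.6, 31.0, 192.3]
tcp_rot: [-3.139, 0.177, 1.444]
contact_force: [1.0, -0.2, -1.1]
opening: 1.0
clock 25.55 at [619.6   30.99 192.26] turn [-0.01 10.15  1.72] shift now [ 107.93 -186.67   74.92] after turn [  87.43 -189.61   92.26] F [ 1.05 -0.16 -1.07] op 1.0
```

View pics/s27.png

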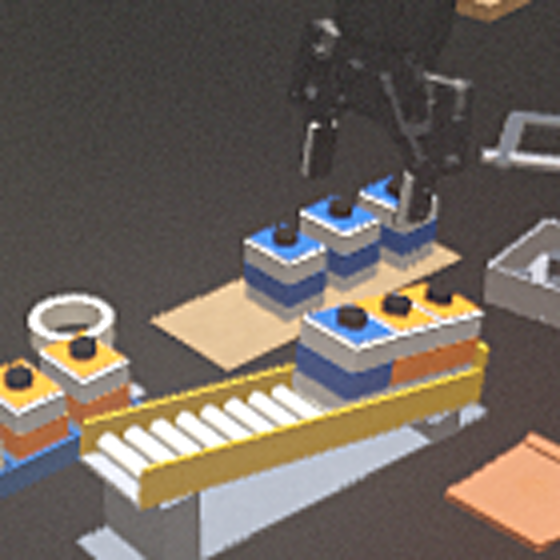

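The new tin stands behind old3 and old4 at (357,184), aligned with them. Next blue tin (cap at (341,159)).

```bash
python3 -m jog '0 18 -36 0 0 5 1.7; 0 18 -37 0 0 5 0; 0 18 -38 0 0 0 0; 0 18 -38 0 0 0 0; 0 15 -36 0 0 0 0'; python3 -m jog '0 0 0 15 0 0 0; 0 0 0 0 0 0 0';python3 -c "
from h import *
go([447.5,147,80],np.radians(81))
pic('scene','s28',(270,410,80,220),4)"
```

```text
clock: 26.02
eef_pos: [455.2, 145.5, 190.8]
tcp_rot: [3.124, -0.009, 1.407]
contact_force: [0.5, 0.5, -0.4]
opening: 1.002
clock: 26.18
eef_pos: [448.8, 147.8, 175.4]
tcp_rot: [3.126, -0.009, 1.41]
contact_force: [0.0, -1.4, -0.4]
opening: 0.997
clock 26.18 at [448.84 147.84 175.44] turn [ 0.87 -0.51 -0.21] shift now [-1.9  -2.63 95.4 ] after turn [-1.04 -1.19 95.44] F [ 0.04 -1.37 -0.39] op 0.997
```

View pics/s28.png

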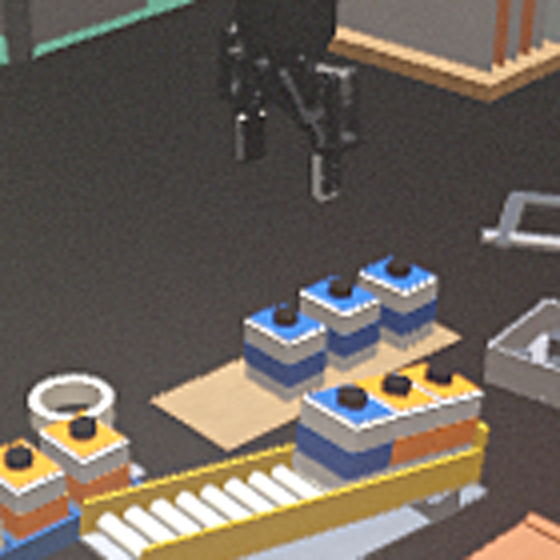

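The gripper is above the next blue tin, cap at (341,159), unmoved. Descend in two stages.

```bash
python3 -m jog '0 -1 -1 30 0.8 -0.5 0; 0 0 0 30 0 0 0; 0 0 0 22 0 0 0; 0 0 0 0 0 0 0'; python3 -c "
from h import *
go([447.5,147,30],np.radians(81))"
```

```text
clock: 26.57
eef_pos: [455.9, 147.5, 95.9]
tcp_rot: [3.131, -0.004, 1.408]
contact_force: [-0.4, 0.2, -0.2]
opening: 0.997
clock 26.57 at [455.87 147.51  95.91] turn [ 0.58 -0.24 -0.31] shift now [-2.13 -8.84 65.82] after turn [-1.81 -8.19 65.91] F [-0.38  0.19 -0.16] op 0.997
```

```bash
python3 -m jog '0 -2 -9 20 0.6 -0.2 0; 0 0 -1 15 0 0 0; 0 0 0 0 0 0 0'; python3 -c "
from h import *
go([447.5,147,29],np.radians(81))
pic('scene','s29',(270,410,80,220),4)"
```

```text
clock: 26.82
eef_pos: [450.1, 146.6, 62.0]
tcp_rot: [3.14, -0.001, 1.406]
contact_force: [-0.5, 0.1, 0.3]
opening: 0.998
clock 26.82 at [450.14 146.6   62.  ] turn [ 0.09 -0.07 -0.44] shift now [-0.08 -2.73 32.99] after turn [-0.01 -2.67 33.  ] F [-0.53  0.05  0.29] op 0.998
```

View pics/s29.png

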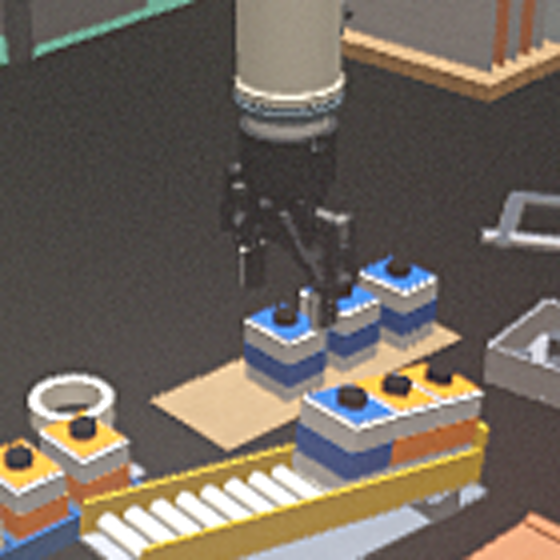

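```bash
python3 -m jog '0 0 -3 16 0 0 -0.4; 0 0 -1 14 0 0 0; 0 0 0 0 0 0 0'; python3 -c "
from h import *
go([447.5,147,29],np.radians(81))"
```

```text
clock: 27.12
eef_pos: [452.1, 147.9, 37.2]
tcp_rot: [3.133, -0.005, 1.412]
contact_force: [-0.1, -0.2, 0.5]
opening: 0.996
clock 27.12 at [452.07 147.94  37.2 ] turn [ 0.5  -0.27 -0.11] shift now [-1.69 -4.44  8.16] after turn [-1.64 -4.37  8.2 ] F [-0.11 -0.24  0.47] op 0.996
```

```bash
python3 -m jog '0 -1.5 -4.5 7 0.5 -0.2 0; 0 0 0 0 0 0 0; 255 0 0 0 0 0 0; 255 0 0 0 0 0 0; 255 0 0 0 0 0 0';python3 -m jog '255 0 0 0 0 0 0;255 0 0 0 0 0 0'; python3 -c "
from h import *
go([447.5,147,29],np.radians(81))
pic('scene','s30',(270,410,80,220),4)"
```

```text
clock: 27.53
eef_pos: [450.9, 147.7, 34.9]
tcp_rot: [3.138, -0.003, 1.411]
contact_force: [-1.6, -0.7, -2.5]
opening: 0.642
clock: 27.7
eef_pos: [451.3, 147.9, 35.8]
tcp_rot: [3.137, -0.004, 1.411]
contact_force: [-0.2, 0.3, -1.4]
opening: 0.636
clock 27.7 at [451.32 147.86  35.81] turn [ 0.29 -0.22 -0.16] shift now [-1.48 -3.67  6.78] after turn [-1.44 -3.64  6.81] F [-0.21  0.25 -1.37] op 0.636
```

View pics/s30.png

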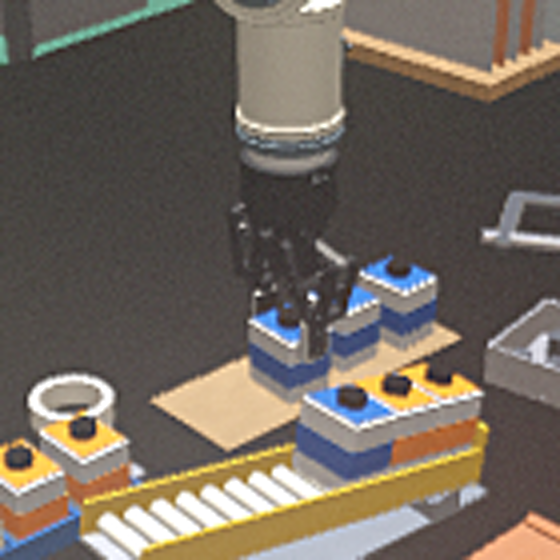

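The fingers closed too high on the tin (TCP about 36 mm above its underside). I'll open, go lower and regrasp.

```bash
python3 -m jog '0 0 0 0 0 0 0; 0 0 0 0 0 0 0; 0 0 0 0 0 0 0; 0 0 0 0 0 0 0'; python3 -m jog '0 0 -1 7 0.3 0 0; 0 0 0 0 0 0 0'; python3 -c "
from h import *
go([450,147.5,28],np.radians(81))"
```

```text
clock: 28.08
eef_pos: [451.8, 148.0, 36.1]
tcp_rot: [3.136, -0.004, 1.411]
contact_force: [-0.5, 0.5, 0.5]
opening: 1.002
clock: 28.25
eef_pos: [451.1, 148.3, 28.8]
tcp_rot: [3.141, -0.005, 1.411]
contact_force: [-0.3, -0.6, 0.4]
opening: 0.998
clock 28.25 at [451.1  148.33  28.79] turn [ 0.06 -0.27 -0.15] shift now [-1.   -0.96  0.78] after turn [-0.99 -0.96  0.79] F [-0.34 -0.59  0.36] op 0.998
```

```bash
python3 -m jog '255 0 -0.5 1 0 0 0; 255 0 0 0 0 0 0; 255 0 0 0 0 0 0; 255 0 0 0 0 0 0; 255 0 0 0 0 0 0';python3 -m jog '255 0 0 0 0 0 0'; python3 -m jog '255 0 0 -10 0 0 0; 255 0 0 -30 0 0 0; 255 0 0 -35 0 0 0; 255 0 0 -35 0 0 0; 255 0 0 -35 0 0 0';  python3 -c "
from h import *
go(L(162,0,110),TY,-10)
b=pic('scene','s31',(270,410,60,220),4)"
```

```text
clock: 28.67
eef_pos: [450.4, 148.3, 27.3]
tcp_rot: [3.142, -0.004, 1.411]
contact_force: [0.4, 0.7, -0.7]
opening: 0.645
clock: 28.75
eef_pos: [450.4, 148.3, 27.3]
tcp_rot: [3.142, -0.004, 1.411]
contact_force: [-0.4, 0.0, -0.5]
opening: 0.643
clock: 29.17
eef_pos: [443.7, 145.6, 171.8]
tcp_rot: [-3.125, 0.004, 1.411]
contact_force: [1.3, 0.4, -2.0]
opening: 0.645
clock 29.17 at [443.72 145.61 171.82] turn [-1.11 -9.77 -1.86] shift now [-133.08  195.92   -2.28] after turn [-137.49  191.29   24.61] F [ 1.32  0.38 -1.98] op 0.645
```

View pics/s31.png

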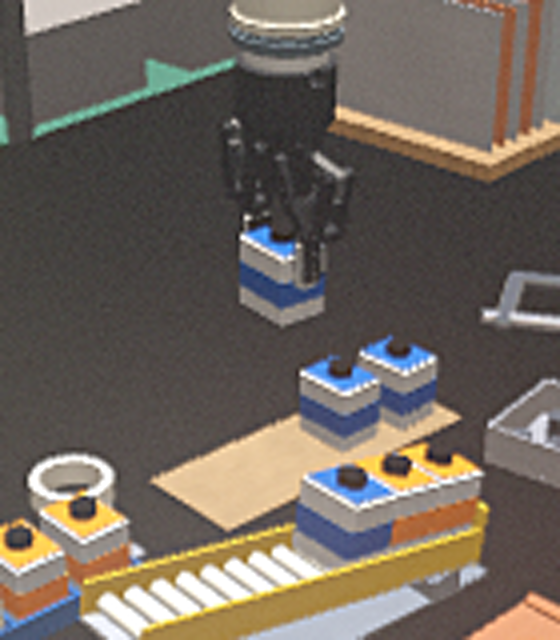

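The tin is held at (341,127). Carry it to the lane, to x=162.

```bash
python3 -m jog '255 -26 36 -8 -1 0 -1.8; 255 -26 37 -8 0 0 0; 255 -26 37 -4 0 0 0; 255 -26 37 0 0 -5 0; 255 -26 34 0 0 -5 0'; python3 -m jog '255 0 0 0 0 0 0';  python3 -c "
from h import *
go(L(162,0,80),TY,-10)"
```

```text
clock: 29.63
eef_pos: [595.7, 4.5, 207.5]
tcp_rot: [3.125, 0.174, 1.444]
contact_force: [0.5, 0.6, -3.2]
opening: 0.647
clock: 29.72
eef_pos: [600.5, 1.4, 208.5]
tcp_rot: [3.12, 0.179, 1.442]
contact_force: [-0.3, 0.2, -2.2]
opening: 0.644
clock 29.72 at [600.5    1.37 208.53] turn [ 1.19  0.27 -0.15] shift now [-9.16 16.25 69.72] after turn [-9.53 17.67 69.32] F [-0.34  0.21 -2.23] op 0.644
```

```bash
python3 -m jog '255 -10 17 10 1.2 0.3 0; 255 0 0 25 0 0 0; 255 0 0 25 0 0 0; 255 0 0 0 0 0 0';  python3 -c "
from h import *
go(L(162,0,50),TY,-10)"
```

```text
clock: 30.05
eef_pos: [617.9, -22.6, 151.7]
tcp_rot: [3.139, 0.174, 1.44]
contact_force: [-1.7, -0.6, -3.5]
opening: 0.648
clock 30.05 at [617.88 -22.58 151.74] turn [ 0.09 -0.05 -0.27] shift now [ 1.81 -2.65 39.64] after turn [ 1.86 -2.58 39.64] F [-1.66 -0.58 -3.47] op 0.648
```

```bash
python3 -m jog '255 2 -4 15 0 0 -0.2; 255 0 -1 15 0 0 0; 255 0 0 10 0 0 0; 255 0 0 0 0 0 0';  python3 -c "
from h import *
go(L(162,0,40),TY,-10)
pic('scene','s32',(270,410,100,240),4)
pic('top','t32',(230,370,150,260),5)
s=r.sense(); R=Ro.from_euler('xyz',s['tcp_rot'])
for x in(-20,-22,-25): print(x,proj('top',s['eef_pos']+R.apply([x,0,-30])))"
```

```text
clock: 30.38
eef_pos: [611.5, -26.4, 113.2]
tcp_rot: [3.141, 0.173, 1.443]
contact_force: [-0.6, -0.2, -2.1]
opening: 0.643
clock 30.38 at [611.53 -26.4  113.16] turn [ 0.02 -0.08 -0.11] shift now [-0.33  3.24 10.85] after turn [-0.32  3.24 10.85] F [-0.65 -0.17 -2.1 ] op 0.643
-20 [306.13 176.71]
-22 [306.85 176.77]
-25 [307.94 176.86]
```

View pics/s32.png

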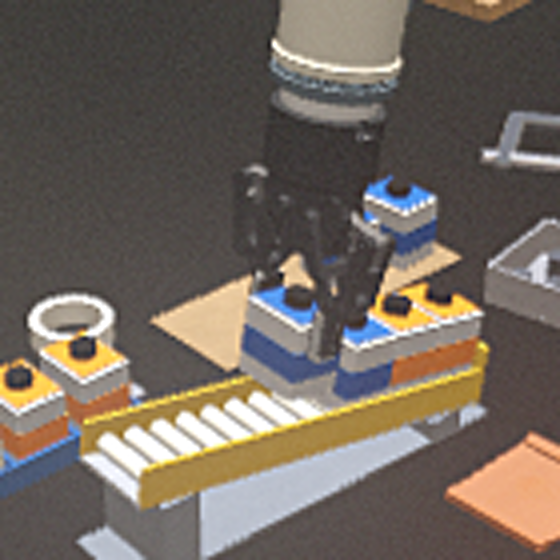

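View pics/t32.png

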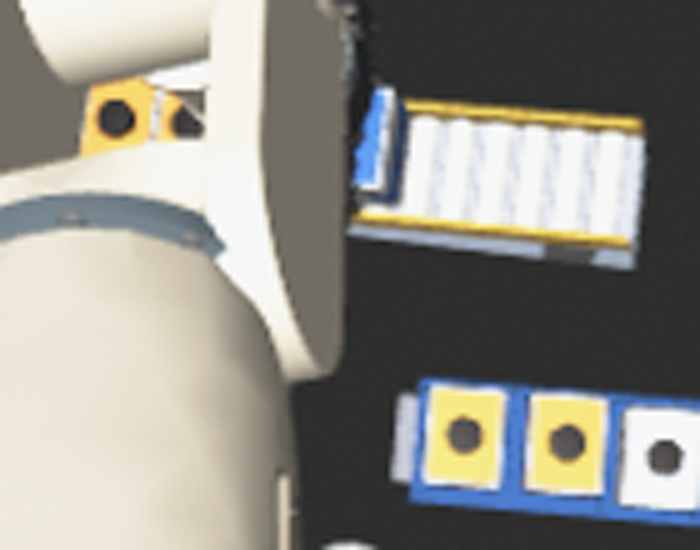

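The tin hangs above the bed behind the first new tin, at (344,185), with its uphill edge at (307,178) as predicted. Lower it.

```bash
python3 -m jog '255 0 2.5 7 0 0 0; 255 0 0 6 0 0 0; 255 0 0 0 0 0 0';  python3 -c "
from h import *
go(L(162,0,27.3),TY,-10)"
```

```text
clock: 30.73
eef_pos: [617.6, -28.3, 104.5]
tcp_rot: [3.133, 0.172, 1.443]
contact_force: [-0.7, 0.2, -1.8]
opening: 0.65
clock 30.73 at [617.56 -28.32 104.46] turn [ 0.46 -0.15 -0.14] shift now [-0.75 -3.09 14.76] after turn [-0.7  -2.97 14.79] F [-0.7   0.21 -1.85] op 0.65
```

```bash
python3 -m jog '255 0 -3.5 2 0.4 -0.1 0; 255 0 0 0 0 0 0';  python3 -c "
from h import *
go(L(162,0,27.3),TY,-10)"
```

```text
clock: 30.9
eef_pos: [614.2, -28.2, 102.7]
tcp_rot: [3.14, 0.174, 1.442]
contact_force: [0.1, 0.5, -2.8]
opening: 0.651
clock 30.9 at [614.23 -28.2  102.69] turn [ 0.06 -0.05 -0.15] shift now [-0.73  0.33 12.99] after turn [-0.72  0.34 12.99] F [ 0.13  0.49 -2.76] op 0.651
```

```bash
python3 -m jog '255 -0.5 0 5 0 0 0; 255 0 0 0 0 0 0'; python3 -m jog '255 0 -0.5 4 0 0 0; 255 0 0 0 0 0 0'; python3 -c "
from h import *
go(L(162,0,27.3),TY,-10)"
```

```text
clock: 31.07
eef_pos: [614.1, -29.5, 97.8]
tcp_rot: [3.14, 0.174, 1.443]
contact_force: [-0.1, 0.2, -2.5]
opening: 0.643
clock: 31.23
eef_pos: [613.5, -30.2, 93.5]
tcp_rot: [3.14, 0.174, 1.443]
contact_force: [-1.0, -0.7, -3.0]
opening: 0.645
clock 31.23 at [613.5  -30.24  93.47] turn [ 0.09 -0.05 -0.15] shift now [-0.23  0.81  3.54] after turn [-0.23  0.81  3.54] F [-1.04 -0.7  -2.96] op 0.645
```

```bash
python3 -m jog '255 0 0.5 2 0 0 0; 255 0 0 0 0 0 0'; python3 -m jog '255 0 0 1.5 0 0 0; 255 0 0 0 0 0 0'; python3 -m jog '255 0 0 1.5 0 0 0; 255 0 0 0 0 0 0'; python3 -c "
from h import *
go(L(162,0,27.3),TY,-10)"
```

```text
clock: 31.4
eef_pos: [613.9, -30.8, 91.1]
tcp_rot: [3.14, 0.174, 1.442]
contact_force: [-0.1, -0.8, -2.5]
opening: 0.645
clock: 31.57
eef_pos: [614.3, -30.9, 90.3]
tcp_rot: [3.139, 0.173, 1.442]
contact_force: [0.1, -1.2, -1.9]
opening: 0.643
clock: 31.73
eef_pos: [614.6, -30.9, 90.5]
tcp_rot: [3.138, 0.173, 1.442]
contact_force: [-0.5, 0.6, -1.7]
opening: 0.646
clock 31.73 at [614.64 -30.94  90.55] turn [ 0.15 -0.07 -0.2 ] shift now [-0.2  -0.41  0.57] after turn [-0.19 -0.41  0.57] F [-0.54  0.6  -1.66] op 0.646
```

On the bed (stalled). Release, retreat and look.

```bash
python3 -m jog '0 0 0 0 0 0 0; 0 0 0 0 0 0 0; 0 0 0 0 0 0 0; 0 0 0 0 0 0 0'; python3 -m jog '0 0 0 -20 0 0 0; 0 0 0 -36 0 0 0; 0 0 0 -36 0 0 0; 0 0 0 -20 0 0 0'; python3 -c "
from h import *
go([450,214,100],np.radians(80))
pic('scene','s33',(270,410,100,240),4)
b=pic('top','t33',(170,370,150,290),4)
newtins(b)"
```

```text
clock: 32.07
eef_pos: [615.7, -31.0, 91.2]
tcp_rot: [3.136, 0.173, 1.442]
contact_force: [0.3, -0.0, 0.0]
opening: 0.999
clock: 32.4
eef_pos: [613.7, -12.3, 198.6]
tcp_rot: [-3.135, 0.175, 1.443]
contact_force: [1.4, 0.2, 0.2]
opening: 0.997
clock 32.4 at [613.73 -12.31 198.59] turn [-0.15 10.06  2.62] shift now [ 217.63 -190.88   62.84] after turn [ 194.44 -200.54   98.59] F [1.4  0.18 0.2 ] op 0.997
top [320.66 238.23] [451.07 -78.26] 463 yaw 89.1 scene px of cap [290.58 185.62]
```

View pics/s33.png

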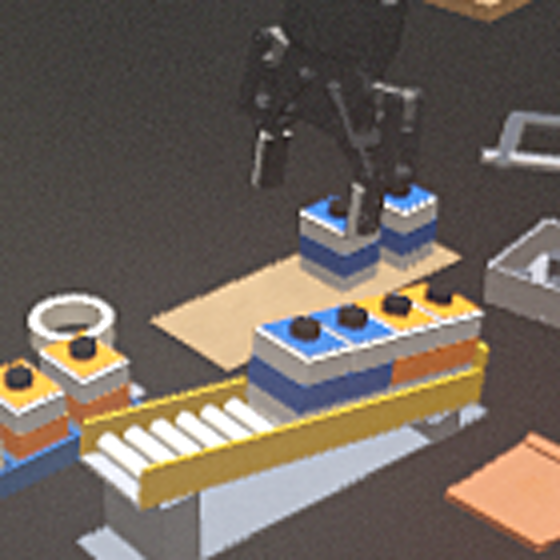

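View pics/t33.png

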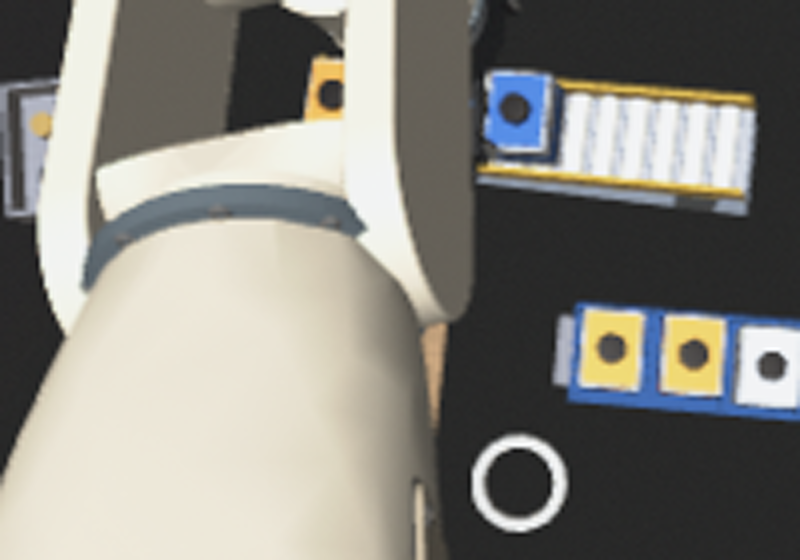

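Two new tins are in the lane, touching and aligned. Next blue tin, cap at about (354,152) in the scene.

```bash
python3 -m jog '0 28 -28 -3 0 5 1; 0 28 -29 0 0 5 1; 0 28 -29 0 0 0 0.6; 0 28 -29 0 0 0 0; 0 28 -29 0 0 0 0'; python3 -m jog '0 27 -28 0 0 0 0; 0 27 -28 0 0 0 0; 0 0 0 0 0 0 0'; python3 -c "
from h import *
go([449,214,90],np.radians(80))
pic('scene','s34',(290,430,70,210),4)"
```

```text
clock: 32.92
eef_pos: [494.7, 147.9, 192.2]
tcp_rot: [3.139, -0.006, 1.386]
contact_force: [1.1, 0.2, 0.7]
opening: 1.002
clock: 33.17
eef_pos: [442.0, 216.0, 189.5]
tcp_rot: [-3.14, -0.005, 1.386]
contact_force: [0.8, 0.1, 0.6]
opening: 1.002
clock 33.17 at [442.04 215.97 189.5 ] turn [-0.07 -0.27 -0.6 ] shift now [-1.13  7.33 99.49] after turn [-0.73  7.19 99.5 ] F [0.83 0.09 0.56] op 1.002
```

View pics/s34.png

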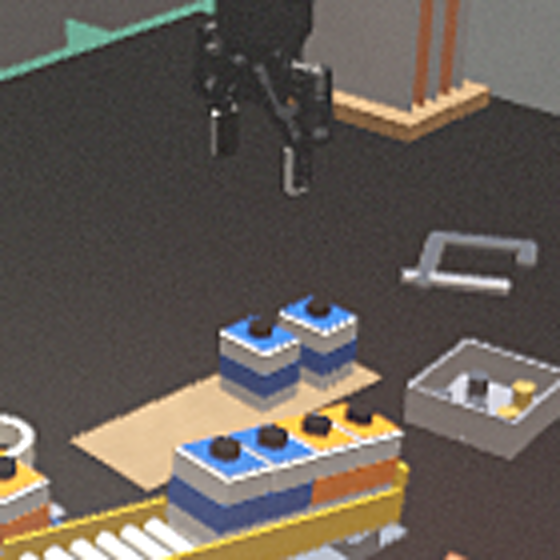

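```bash
python3 -m jog '0 -1 6 30 0 -0.2 -0.5; 0 0 -1 35 0 0 0; 0 0 -1 25 0 0 0; 0 0 0 0 0 0 0'; python3 -c "
from h import *
go([449,214,29],np.radians(80))"
```

```text
clock: 33.55
eef_pos: [449.9, 212.4, 97.0]
tcp_rot: [3.136, -0.002, 1.399]
contact_force: [-0.3, -0.4, -0.0]
opening: 1.0
clock 33.55 at [449.89 212.44  96.97] turn [ 0.31 -0.12  0.18] shift now [ 1.24 -1.51 67.96] after turn [ 1.38 -1.15 67.97] F [-0.32 -0.35 -0.05] op 1.0
```

```bash
python3 -m jog '0 1 -3 20 0.3 0 0; 0 0 -2 15 0 0 0; 0 0 0 0 0 0 0'; python3 -c "
from h import *
go([449,214,28],np.radians(80))
pic('scene','s35',(290,430,70,210),4)"
```

```text
clock: 33.8
eef_pos: [446.6, 211.9, 60.8]
tcp_rot: [-3.14, -0.0, 1.397]
contact_force: [-0.5, 0.2, -0.1]
opening: 0.997
clock 33.8 at [446.61 211.92  60.82] turn [-0.07 -0.01  0.05] shift now [ 2.46  2.04 32.82] after turn [ 2.47  2.   32.82] F [-0.5   0.22 -0.12] op 0.997
```

View pics/s35.png

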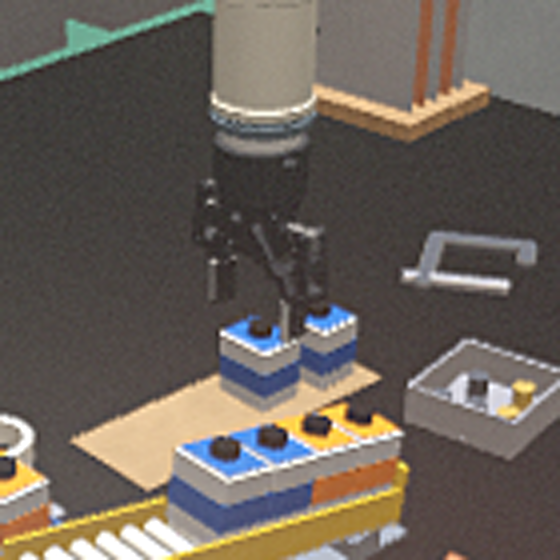

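```bash
python3 -m jog '0 2 2 14 0 0 0; 0 0 0 14 0 0 0; 0 0 0 0 0 0 0'; python3 -c "
from h import *
go([450,214,28],np.radians(80))"
```

```text
clock: 34.1
eef_pos: [453.5, 213.6, 37.4]
tcp_rot: [3.138, -0.003, 1.396]
contact_force: [-1.6, 0.4, 0.2]
opening: 0.999
clock 34.1 at [453.49 213.64  37.45] turn [ 0.23 -0.2  -0.04] shift now [-0.29 -3.54  9.43] after turn [-0.25 -3.5   9.45] F [-1.59  0.39  0.23] op 0.999
```

```bash
python3 -m jog '0 0 -4 8 0.2 -0.2 0; 0 0 0 1 0 0 0'; python3 -c "
from h import *
go([450,214,28],np.radians(80))
pic('scene','s36',(290,430,70,210),4)"
```

```text
clock: 34.27
eef_pos: [451.4, 214.5, 30.5]
tcp_rot: [3.139, -0.001, 1.394]
contact_force: [-0.7, -0.1, 0.1]
opening: 1.004
clock 34.27 at [451.36 214.46  30.49] turn [ 0.16 -0.07 -0.1 ] shift now [-0.7  -1.27  2.48] after turn [-0.69 -1.26  2.49] F [-0.7  -0.07  0.11] op 1.004
```

View pics/s36.png

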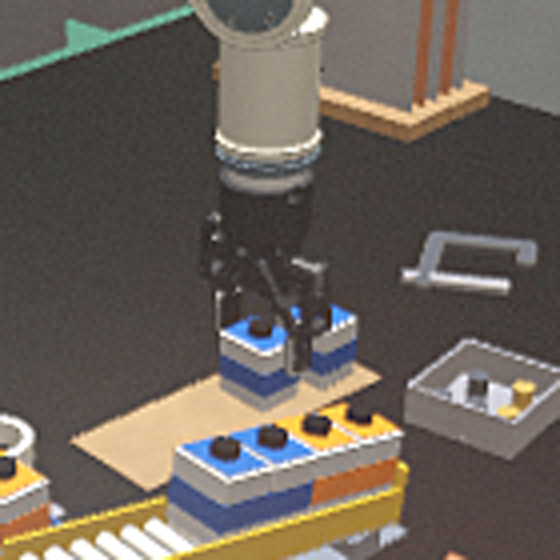

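The tin is well between the fingers (near finger at (365,158)). Grip and lift.

```bash
python3 -m jog '0 0 -1 2.5 0 0 0; 255 0 0 0 0 0 0; 255 0 0 0 0 0 0; 255 0 0 0 0 0 0; 255 0 0 0 0 0 0';python3 -m jog '255 0 0 0 0 0 0'; python3 -m jog '255 0 0 -10 0 0 0; 255 0 0 -30 0 0 0; 255 0 0 -35 0 0 0; 255 0 0 -35 0 0 0; 255 0 0 -40 0 0 0';  python3 -c "
from h import *
go(L(206,0,110),TY,-10)
b=pic('scene','s37',(290,430,50,210),4)"
```

```text
clock: 34.73
eef_pos: [451.9, 215.5, 31.2]
tcp_rot: [3.136, -0.003, 1.395]
contact_force: [0.1, -0.7, -1.7]
opening: 0.651
clock: 34.82
eef_pos: [451.8, 215.5, 31.3]
tcp_rot: [3.136, -0.003, 1.395]
contact_force: [0.6, -0.3, -2.7]
opening: 0.647
clock: 35.23
eef_pos: [444.8, 212.2, 180.1]
tcp_rot: [-3.132, 0.007, 1.395]
contact_force: [0.6, -0.5, -3.4]
opening: 0.645
clock 35.23 at [444.81 212.19 180.15] turn [-0.78 -9.59 -2.79] shift now [-239.01  210.7     0.89] after turn [-245.22  198.56   44.3 ] F [ 0.55 -0.52 -3.39] op 0.645
```

View pics/s37.png

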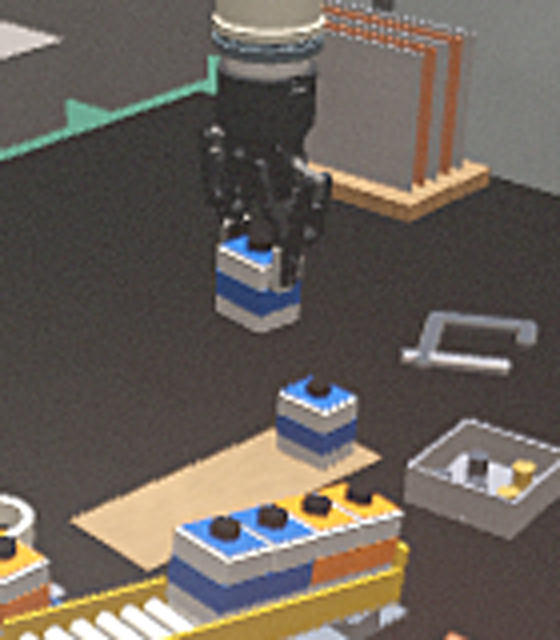

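Third blue tin is held at (355,120). Carry it to lane x=206.

```bash
python3 -m jog '255 -28 26 -10 -0.7 0 -1.4; 255 -29 26 -10 0 0 -1.4; 255 -30 26 0 0 0 0; 255 -30 26 0 0 0 0; 255 -30 26 0 0 0 0'; python3 -m jog '255 -30 26 0 0 -5 0; 255 -30 24 0 0 -5 0; 255 0 0 0 0 0 0';  python3 -c "
from h import *
go(L(206,0,90),TY,-10)"
```

```text
clock: 35.7
eef_pos: [559.1, 52.8, 219.6]
tcp_rot: [3.118, -0.005, 1.457]
contact_force: [1.1, 1.2, -2.2]
opening: 0.643
clock: 35.95
eef_pos: [606.3, -23.2, 225.7]
tcp_rot: [3.113, 0.178, 1.445]
contact_force: [-0.4, 0.9, -2.5]
opening: 0.648
clock 35.95 at [606.27 -23.25 225.69] turn [1.65 0.19 0.01] shift now [-26.97   6.77  72.42] after turn [-27.21   8.86  72.11] F [-0.38  0.88 -2.53] op 0.648
```

```bash
python3 -m jog '255 -27 7 10 1.6 0.2 0; 255 0 0 25 0 0 0; 255 0 0 25 0 0 0; 255 0 0 0 0 0 0';  python3 -c "
from h import *
go(L(206,0,60),TY,-10)"
```

```text
clock: 36.28
eef_pos: [611.1, -63.3, 172.2]
tcp_rot: [3.138, 0.173, 1.443]
contact_force: [-1.9, -0.2, -3.0]
opening: 0.651
clock 36.28 at [611.12 -63.27 172.25] turn [ 0.19 -0.07 -0.13] shift now [ 1.96 -1.12 42.69] after turn [ 2.02 -0.97 42.69] F [-1.94 -0.2  -2.96] op 0.651
```

```bash
python3 -m jog '255 2 -3 20 0.2 0 0; 255 0 -1 20 0 0 0; 255 0 0 0 0 0 0';  python3 -c "
from h import *
go(L(206,0,40),TY,-10)
pic('scene','s38',(270,410,100,240),4)
pic('top','t38',(230,370,150,260),5)
s=r.sense(); R=Ro.from_euler('xyz',s['tcp_rot'])
for x in(-20,-22,-25): print(x,proj('top',s['eef_pos']+R.apply([x,0,-27])))"
```

```text
clock: 36.53
eef_pos: [606.5, -67.0, 133.8]
tcp_rot: [3.141, 0.172, 1.442]
contact_force: [-2.1, -0.0, -3.1]
opening: 0.645
clock 36.53 at [606.45 -67.03 133.76] turn [ 0.   -0.14 -0.19] shift now [-0.47  3.19 24.03] after turn [-0.42  3.19 24.03] F [-2.08 -0.02 -3.08] op 0.645
-20 [321.47 176.85]
-22 [322.22 176.91]
-25 [323.34 177.01]
```

View pics/s38.png

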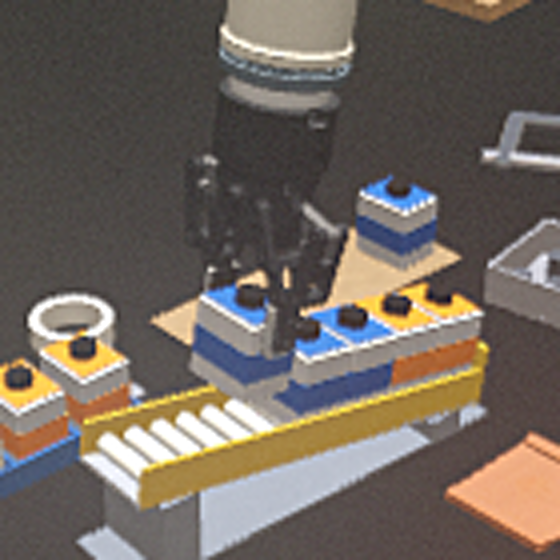

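View pics/t38.png

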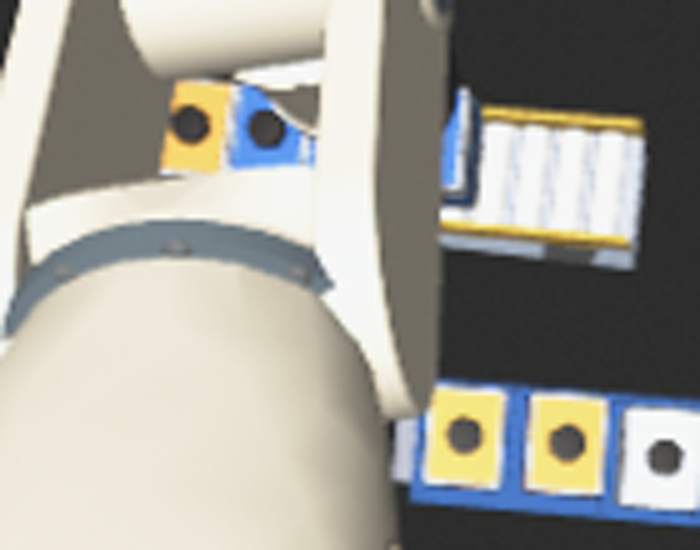

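The tin is above the bed behind the second new tin, uphill edge at (323,178), 1 px from predicted. Lower it.

```bash
python3 -m jog '255 0 1 10 0 -0.1 -0.1; 255 0 -1 8 0 0 0; 255 0 0 0 0 0 0';  python3 -c "
from h import *
go(L(206,0,31.3),TY,-10)"
```

```text
clock: 36.88
eef_pos: [611.1, -69.0, 122.5]
tcp_rot: [3.13, 0.173, 1.443]
contact_force: [-0.3, 0.5, -2.4]
opening: 0.646
clock 36.88 at [611.06 -69.01 122.51] turn [ 0.62 -0.1  -0.1 ] shift now [-1.04 -1.86 21.39] after turn [-1.   -1.62 21.41] F [-0.3   0.45 -2.37] op 0.646
```

```bash
python3 -m jog '255 -1 -2.5 8 0.6 0 0; 255 0 0 0 0 0 0';  python3 -c "
from h import *
go(L(206,0,31.3),TY,-10)"
```

```text
clock: 37.05
eef_pos: [608.7, -70.9, 115.1]
tcp_rot: [3.14, 0.173, 1.444]
contact_force: [-0.9, -1.0, -2.3]
opening: 0.649
clock 37.05 at [608.72 -70.92 115.08] turn [ 0.06 -0.11 -0.09] shift now [-0.17  0.44 13.72] after turn [-0.14  0.45 13.72] F [-0.87 -1.03 -2.35] op 0.649
```

```bash
python3 -m jog '255 0 0 5 0 0 0; 255 0 0 0 0 0 0';  python3 -m jog '255 0 0 5 0 0 0; 255 0 0 0 0 0 0';python3 -c "
from h import *
go(L(206,0,31.3),TY,-10)"
```

```text
clock: 37.22
eef_pos: [608.7, -71.9, 109.9]
tcp_rot: [3.14, 0.173, 1.443]
contact_force: [-0.1, 0.1, -2.0]
opening: 0.644
clock: 37.38
eef_pos: [608.7, -72.9, 104.5]
tcp_rot: [3.14, 0.173, 1.443]
contact_force: [-0.5, 0.0, -2.2]
opening: 0.647
clock 37.38 at [608.72 -72.94 104.48] turn [ 0.06 -0.11 -0.1 ] shift now [-0.01  0.2   2.93] after turn [-0.01  0.2   2.93] F [-0.49  0.   -2.17] op 0.647
```

```bash
python3 -m jog '255 0 0 2 0 0 0; 255 0 0 0 0 0 0';  python3 -m jog '255 0 0 1.5 0 0 0; 255 0 0 0 0 0 0'; python3 -m jog '255 0 0 1.5 0 0 0; 255 0 0 0 0 0 0';python3 -c "
from h import *
go(L(206,0,31.3),TY,-10)"
```

```text
clock: 37.55
eef_pos: [608.6, -73.4, 102.1]
tcp_rot: [3.14, 0.173, 1.443]
contact_force: [0.1, -0.4, -3.1]
opening: 0.648
clock: 37.72
eef_pos: [609.2, -73.5, 101.5]
tcp_rot: [3.139, 0.173, 1.443]
contact_force: [-1.0, -0.7, -2.6]
opening: 0.646
clock: 37.88
eef_pos: [609.7, -73.5, 101.7]
tcp_rot: [3.138, 0.172, 1.443]
contact_force: [-1.0, 0.1, -2.7]
opening: 0.645
clock 37.88 at [609.67 -73.49 101.67] turn [ 0.18 -0.13 -0.15] shift now [-0.07 -0.81  0.08] after turn [-0.07 -0.81  0.09] F [-1.02  0.06 -2.66] op 0.645
```

Seated. Release, retreat and look.

```bash
python3 -m jog '0 0 0 0 0 0 0; 0 0 0 0 0 0 0; 0 0 0 0 0 0 0; 0 0 0 0 0 0 0'; python3 -m jog '0 0 0 -20 0 0 0; 0 0 0 -36 0 0 0; 0 0 0 -36 0 0 0; 0 0 0 -10 0 0 0'; python3 -c "
from h import *
pic('scene','s39',(270,410,100,240),4)
b=pic('top','t39',(170,370,150,290),4)
newtins(b)
go([462,276,100],np.radians(80))"
```

```text
clock: 38.22
eef_pos: [610.7, -73.6, 102.4]
tcp_rot: [3.136, 0.172, 1.443]
contact_force: [-0.2, -0.3, 0.3]
opening: 0.995
clock: 38.55
eef_pos: [609.6, -56.3, 201.6]
tcp_rot: [-3.138, 0.173, 1.443]
contact_force: [1.3, -1.0, 0.5]
opening: 1.001
top [320.74 238.24] [451.04 -78.47] 462 yaw 89.5 scene px of cap [290.52 185.65]
top [195.96 236.1 ] [458.51 278.09] 265 yaw 85.9 scene px of cap [369.07 145.35]
clock 38.65 at [608.94 -56.55 199.33] turn [-0.01  9.95  2.68] shift now [ 323.69 -187.77   44.91] after turn [ 301.98 -202.46   99.33] F [ 0.65 -0.17 -0.8 ] op 0.999
```

View pics/s39.png

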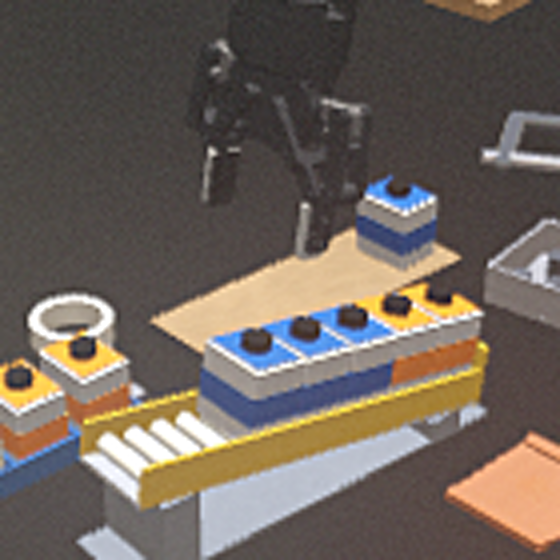

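View pics/t39.png

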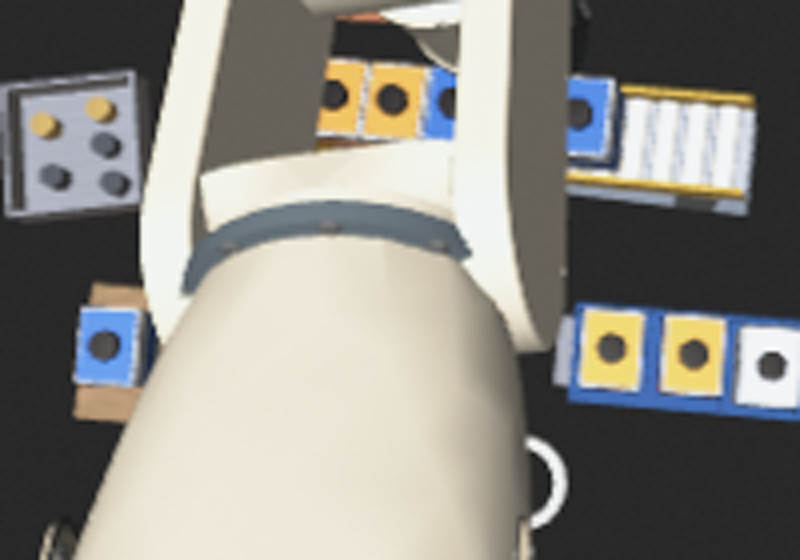

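Three new tins are in line in the lane. The last blue tin is still at (196,236) in the top view. Go for it.

```bash
python3 -m jog '0 33 -20 0 0 5 0; 0 33 -21 0 0 5 0; 0 34 -23 0 0 0 0; 0 34 -23 0 0 0 0; 0 34 -23 0 0 0 0'; python3 -m jog '0 34 -23 0 0 0 0; 0 34 -23 0 0 0 0; 0 34 -23 0 0 0 0; 0 22 -18 0 0 0 0; 0 0 0 0 0 0 0'; python3 -c "
from h import *
go([462,276.5,95],np.radians(83.5))
pic('scene','s40',(290,430,70,210),4)"
```

```text
clock: 39.07
eef_pos: [518.9, 121.6, 184.1]
tcp_rot: [-3.134, -0.005, 1.432]
contact_force: [0.3, 0.8, -0.3]
opening: 1.002
clock: 39.48
eef_pos: [439.7, 261.1, 176.6]
tcp_rot: [-3.123, 0.001, 1.431]
contact_force: [-0.2, 0.0, 0.6]
opening: 1.001
clock 39.48 at [439.69 261.08 176.6 ] turn [-1.04  0.03 -1.51] shift now [18.44 21.42 81.21] after turn [17.85 20.42 81.6 ] F [-0.15  0.01  0.56] op 1.001
```

View pics/s40.png

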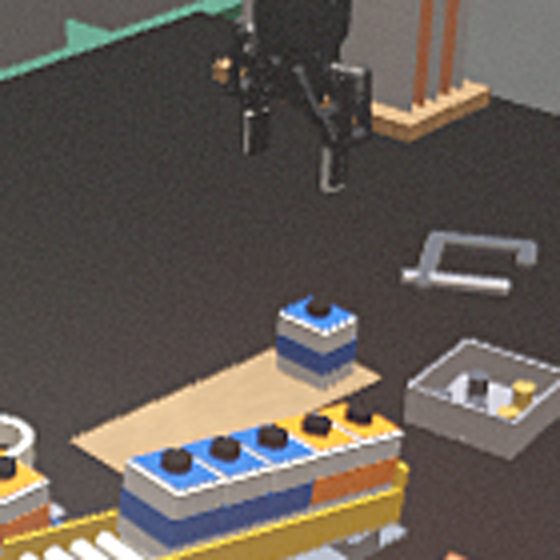

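```bash
python3 -m jog '0 18 20 5 -1 0 -1.5; 0 0 -1 35 0 0 0; 0 0 -1 25 0 0 0; 0 0 0 0 0 0 0'; python3 -c "
from h import *
go([462,276.5,29],np.radians(83.5))"
```

```text
clock: 39.87
eef_pos: [461.7, 272.9, 106.0]
tcp_rot: [3.141, 0.003, 1.461]
contact_force: [-0.3, -0.4, -0.2]
opening: 0.993
clock 39.87 at [461.67 272.92 106.04] turn [0.04 0.2  0.19] shift now [ 3.86 -0.12 77.03] after turn [ 3.59 -0.07 77.04] F [-0.32 -0.41 -0.23] op 0.993
```

```bash
python3 -m jog '0 4 -2 20 0 0.2 0; 0 0 -2 22 0 0 0; 0 0 0 0 0 0 0'; python3 -c "
from h import *
go([462,276.5,28],np.radians(83.5))
pic('scene','s41',(290,430,70,210),4)"
```

```text
clock: 40.12
eef_pos: [458.5, 273.7, 61.6]
tcp_rot: [-3.14, 0.003, 1.458]
contact_force: [-1.0, -1.0, -0.4]
opening: 0.998
clock 40.12 at [458.46 273.71  61.63] turn [-0.12  0.18  0.02] shift now [ 3.27  3.27 33.61] after turn [ 3.17  3.2  33.63] F [-0.96 -1.   -0.4 ] op 0.998
```

View pics/s41.png

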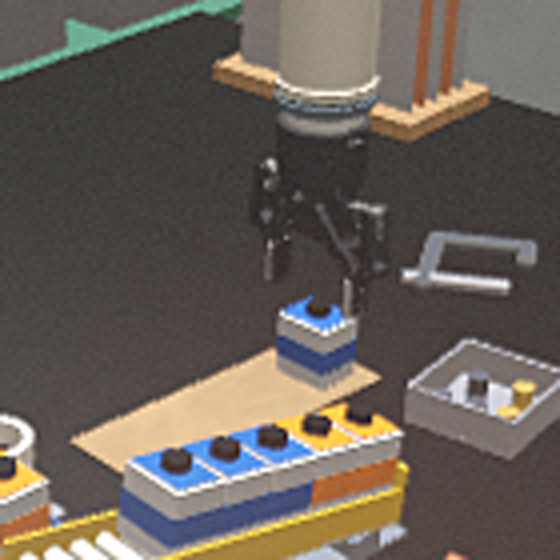

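The fingers sit just above and astride the tin (cap at (370,147)). Continue.

```bash
python3 -m jog '0 2.5 2 14 0 0.2 0; 0 0 0 14 0 0 0; 0 0 0 0 0 0 0'; python3 -c "
from h import *
go([462,276.5,28],np.radians(83.5))"
```

```text
clock: 40.42
eef_pos: [464.7, 275.7, 38.7]
tcp_rot: [3.139, -0.003, 1.456]
contact_force: [-0.8, -0.6, -0.0]
opening: 0.999
clock 40.42 at [464.7  275.71  38.71] turn [ 0.12 -0.17 -0.1 ] shift now [ 0.45 -2.79 10.71] after turn [ 0.48 -2.77 10.71] F [-0.79 -0.59 -0.  ] op 0.999
```

```bash
python3 -m jog '0 0 -3 9 0.1 -0.1 0; 0 0 0 2 0 0 0'; python3 -c "
from h import *
go([462,276.5,28],np.radians(83.5))
pic('scene','s42',(290,430,70,210),4)"
```

```text
clock: 40.58
eef_pos: [463.5, 276.2, 30.0]
tcp_rot: [3.139, -0.003, 1.455]
contact_force: [-0.7, -1.1, -0.4]
opening: 0.995
clock 40.58 at [463.53 276.15  30.02] turn [ 0.16 -0.16 -0.16] shift now [ 0.16 -1.56  2.01] after turn [ 0.17 -1.56  2.02] F [-0.72 -1.1  -0.4 ] op 0.995
```

View pics/s42.png

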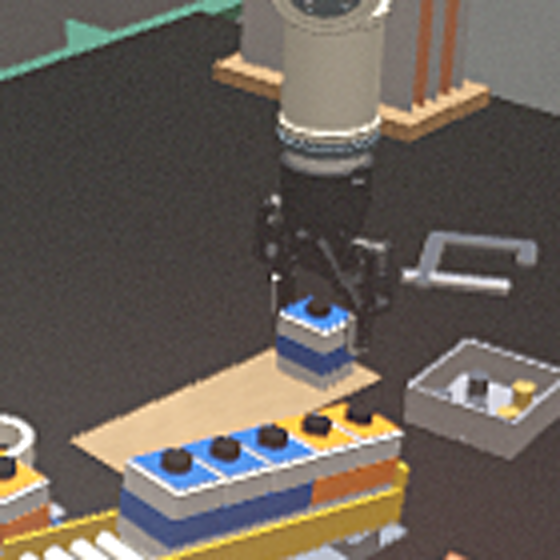

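The fingers straddle the last tin (near finger at (380,154)). Grip and lift.

```bash
python3 -m jog '0 0 -1 2.5 0 0 0; 255 0 0 0 0 0 0; 255 0 0 0 0 0 0; 255 0 0 0 0 0 0; 255 0 0 0 0 0 0';python3 -m jog '255 0 0 0 0 0 0'; python3 -m jog '255 0 0 -10 0 0 0; 255 0 0 -30 0 0 0; 255 0 0 -35 0 0 0; 255 0 0 -35 0 0 0; 255 0 0 -40 0 0 0';  python3 -c "
from h import *
go(L(250,0,110),TY,-10)
b=pic('scene','s43',(290,430,50,210),4)"
```

```text
clock: 41.05
eef_pos: [464.0, 277.2, 30.6]
tcp_rot: [3.136, -0.005, 1.455]
contact_force: [0.5, -1.1, -3.2]
opening: 0.643
clock: 41.13
eef_pos: [464.0, 277.2, 30.8]
tcp_rot: [3.136, -0.005, 1.455]
contact_force: [-0.5, -0.3, -2.5]
opening: 0.641
clock: 41.55
eef_pos: [457.0, 273.0, 178.9]
tcp_rot: [-3.132, 0.007, 1.455]
contact_force: [0.9, 0.4, -3.0]
opening: 0.648
clock 41.55 at [457.   273.04 178.88] turn [-0.48 -9.61  0.63] shift now [-356.44  190.36   -7.24] after turn [-350.4   194.09   53.8 ] F [ 0.92  0.42 -3.02] op 0.648
```

View pics/s43.png

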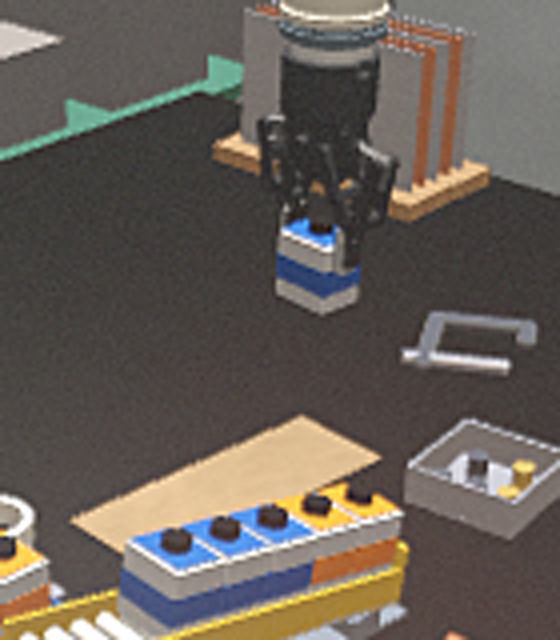

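The last tin is held at (370,118). Carry it to lane x=250.

```bash
python3 -m jog '255 -33 18 -15 -0.5 0 0.6; 255 -34 19 -12 0 0 0; 255 -35 19 0 0 0 0; 255 -35 19 0 0 0 0; 255 -35 19 0 0 0 0'; python3 -m jog '255 -35 19 0 0 0 0; 255 -35 19 0 0 0 0; 255 -35 19 0 0 0 0; 255 0 0 0 0 0 0'; python3 -c "
from h import *
go(L(250,0,100),TY,-10)"
```

```text
clock: 42.02
eef_pos: [534.9, 97.1, 223.9]
tcp_rot: [3.12, -0.009, 1.455]
contact_force: [1.5, 0.5, -2.4]
opening: 0.644
clock: 42.35
eef_pos: [582.3, -25.6, 227.1]
tcp_rot: [3.115, -0.007, 1.453]
contact_force: [-0.6, -0.6, -1.5]
opening: 0.644
clock 42.35 at [582.34 -25.55 227.07] turn [  1.55 -10.41   0.31] shift now [-76.23  30.4   50.46] after turn [-65.77  32.31  62.55] F [-0.65 -0.58 -1.45] op 0.644
```

```bash
python3 -m jog '255 -34 15 0 1.5 -5.2 0.3; 255 -34 15 10 0 -5.2 0; 255 0 0 20 0 0 0; 255 0 0 0 0 0 0'; python3 -c "
from h import *
go(L(250,0,80),TY,-10)"
```

```text
clock: 42.68
eef_pos: [603.2, -106.5, 201.9]
tcp_rot: [3.14, 0.182, 1.439]
contact_force: [-0.1, 0.6, -3.5]
opening: 0.639
clock 42.68 at [ 603.15 -106.46  201.87] turn [ 0.02  0.44 -0.37] shift now [ 6.69  1.46 44.19] after turn [ 6.34  1.52 44.24] F [-0.08  0.64 -3.46] op 0.639
```

```bash
python3 -m jog '255 6 1 15 0 0.4 -0.3; 255 0 -1 20 0 0 0; 255 0 -1 20 0 0 0; 255 0 0 0 0 0 0'; python3 -c "
from h import *
go(L(250,0,40),TY,-10)
pic('scene','s44',(270,410,100,240),4)
pic('top','t44',(230,370,150,260),5)
s=r.sense(); R=Ro.from_euler('xyz',s['tcp_rot'])
for x in(-20,-22,-25): print(x,proj('top',s['eef_pos']+R.apply([x,0,-27])))"
```

```text
clock: 43.02
eef_pos: [602.0, -108.8, 148.2]
tcp_rot: [3.139, 0.172, 1.443]
contact_force: [-1.7, -0.5, -2.1]
opening: 0.639
clock 43.02 at [ 602.04 -108.79  148.17] turn [ 0.12 -0.13 -0.14] shift now [-0.64  2.27 30.93] after turn [-0.57  2.33 30.93] F [-1.7  -0.54 -2.07] op 0.639
-20 [337.77 177.2 ]
-22 [338.53 177.26]
-25 [339.68 177.36]
```

View pics/s44.png

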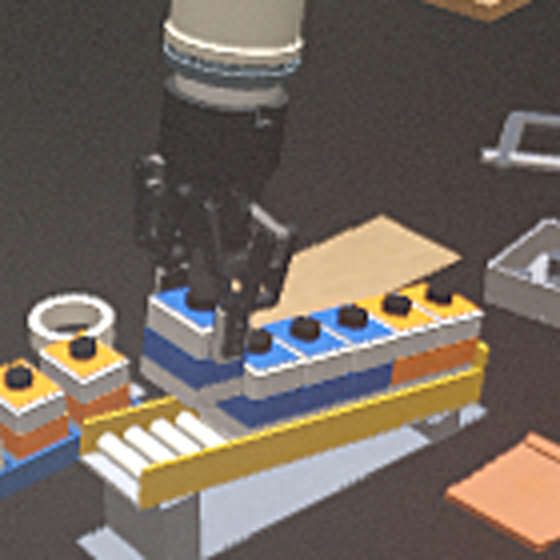

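View pics/t44.png

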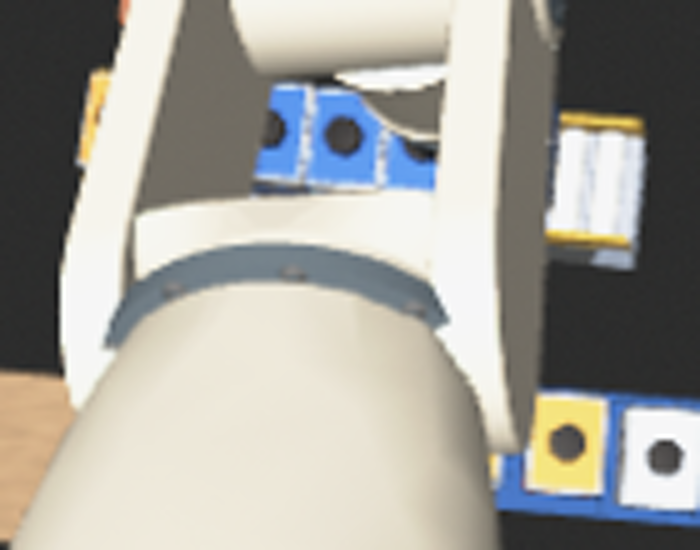

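```bash
python3 -c "
from h import *
s=r.sense(); R=Ro.from_euler('xyz',s['tcp_rot'])
for x in(-18,-22,-26): print(x,proj('scene',s['eef_pos']+R.apply([x,-28,-27])),proj('scene',s['eef_pos']+R.apply([x,28,-27])))
print((270+152/4-.4,100+294/4-.4),(270+210/4-.4,100+332/4-.4))"
python3 -m jog '255 -0.5 0 12 0 0 0; 255 0 -1 10 0 0 0; 255 0 0 0 0 0 0';  python3 -c "
from h import *
go(L(250,0,30.8),TY,-10)"
```

```text
-18 [308.13 171.99] [321.45 180.82]
-22 [306.89 172.27] [320.19 181.13]
-26 [305.64 172.55] [318.93 181.44]
(307.6, 173.1) (322.1, 182.6)
clock: 43.37
eef_pos: [605.5, -112.5, 132.8]
tcp_rot: [3.128, 0.172, 1.442]
contact_force: [-0.2, 0.0, -3.3]
opening: 0.648
clock 43.37 at [ 605.46 -112.48  132.83] turn [ 0.76 -0.16 -0.18] shift now [-0.12 -1.85 24.44] after turn [-0.05 -1.52 24.47] F [-0.21  0.03 -3.25] op 0.648
```

The tin may sit about 3 mm toward the downhill side in the grip, so I'll place it 2 mm further uphill and lower on.

```bash
python3 -m jog '255 -2 -2.5 11 0.7 -0.1 0; 255 0 0 0 0 0 0';  python3 -c "
from h import *
go(L(252,0,30.8),TY,-10)"
```

```text
clock: 43.53
eef_pos: [602.8, -116.1, 122.1]
tcp_rot: [3.14, 0.174, 1.442]
contact_force: [-0.5, -0.0, -3.6]
opening: 0.642
clock 43.53 at [ 602.75 -116.13  122.15] turn [ 0.06 -0.06 -0.18] shift now [-0.01  0.69 13.26] after turn [-0.    0.71 13.26] F [-0.53 -0.04 -3.59] op 0.642
```

```bash
python3 -m jog '255 0 0 5 0 0 0; 255 0 0 0 0 0 0';  python3 -m jog '255 0 0 5 0 0 0; 255 0 0 0 0 0 0';python3 -c "
from h import *
go(L(252,0,30.8),TY,-10)
pic('scene','s45',(270,410,100,240),4)"
```

```text
clock: 43.7
eef_pos: [602.7, -117.2, 116.6]
tcp_rot: [3.14, 0.174, 1.442]
contact_force: [-0.8, 0.1, -3.7]
opening: 0.648
clock: 43.87
eef_pos: [602.7, -118.2, 111.2]
tcp_rot: [3.14, 0.174, 1.442]
contact_force: [-0.4, 0.2, -2.6]
opening: 0.645
clock 43.87 at [ 602.71 -118.24  111.25] turn [ 0.04 -0.06 -0.2 ] shift now [0.16 0.48 2.16] after turn [0.17 0.48 2.16] F [-0.43  0.21 -2.59] op 0.645
```

View pics/s45.png

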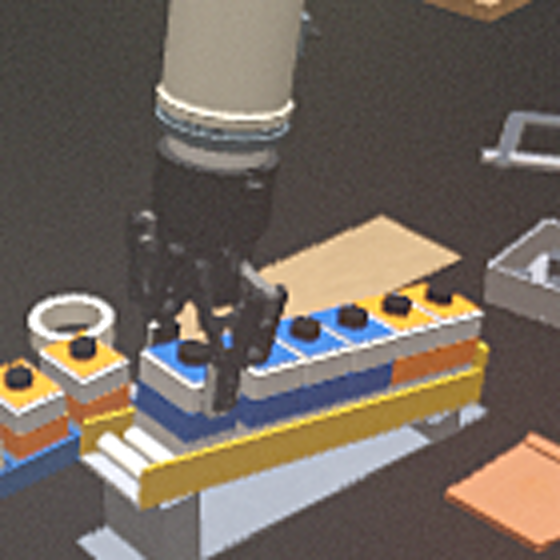

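The tin is between the rails with a small gap ahead. Last millimetres, then release.

```bash
python3 -m jog '255 0 0 1.5 0 0 0; 255 0 0 0 0 0 0';  python3 -m jog '255 0 0 1.5 0 0 0; 255 0 0 0 0 0 0'; python3 -m jog '255 0 0 1 0 0 0; 255 0 0 0 0 0 0';python3 -c "
from h import *
go(L(252,0,30.8),TY,-10)"
```

```text
clock: 44.08
eef_pos: [603.4, -118.5, 110.4]
tcp_rot: [3.139, 0.173, 1.442]
contact_force: [0.8, 0.7, -2.0]
opening: 0.645
clock: 44.25
eef_pos: [603.5, -118.8, 109.1]
tcp_rot: [3.138, 0.173, 1.441]
contact_force: [0.4, 0.6, -1.7]
opening: 0.64
clock: 44.42
eef_pos: [604.0, -118.8, 108.9]
tcp_rot: [3.137, 0.173, 1.441]
contact_force: [-0.5, -0.7, -3.3]
opening: 0.645
clock 44.42 at [ 603.95 -118.84  108.89] turn [ 0.2  -0.06 -0.22] shift now [ 0.19 -0.82 -0.24] after turn [ 0.2  -0.82 -0.24] F [-0.48 -0.71 -3.31] op 0.645
```

```bash
python3 -m jog '0 0 0 0 0 0 0; 0 0 0 0 0 0 0; 0 0 0 0 0 0 0; 0 0 0 0 0 0 0'; python3 -m jog '0 0 0 -20 0 0 0; 0 0 0 -36 0 0 0; 0 0 0 -36 0 0 0; 0 0 0 -20 0 0 0; 0 -30 -20 0 0 0 0'; python3 -m jog '0 -35 -20 0 0 5 0; 0 -35 -20 0 0 5 0; 0 -35 -20 0 0 0 0; 0 -35 -20 0 0 0 0; 0 -35 -20 0 0 0 0'; python3 -m jog '0 -35 -15 0 0 0 0; 0 -35 -15 0 0 0 0; 0 -35 -15 0 0 0 0; 0 -35 -10 0 0 0 0; 0 0 0 0 0 0 0'; python3 -c "
from h import *
pic('scene','s46',(210,410,130,290),4)
b=pic('top','t46',(170,430,150,290),3)"
```

```text
clock: 44.75
eef_pos: [605.0, -119.1, 109.9]
tcp_rot: [3.135, 0.174, 1.441]
contact_force: [-0.1, -0.3, -0.2]
opening: 0.999
clock: 45.17
eef_pos: [584.4, -123.4, 227.2]
tcp_rot: [3.139, 0.172, 1.444]
contact_force: [1.2, -0.6, -0.1]
opening: 0.998
clock: 45.58
eef_pos: [464.7, -286.1, 240.5]
tcp_rot: [3.124, -0.007, 1.456]
contact_force: [0.7, -0.1, -0.6]
opening: 0.994
clock: 46.0
eef_pos: [384.7, -430.1, 240.5]
tcp_rot: [3.122, -0.002, 1.452]
contact_force: [0.5, 0.8, 0.8]
opening: 1.004
```

View pics/s46.png

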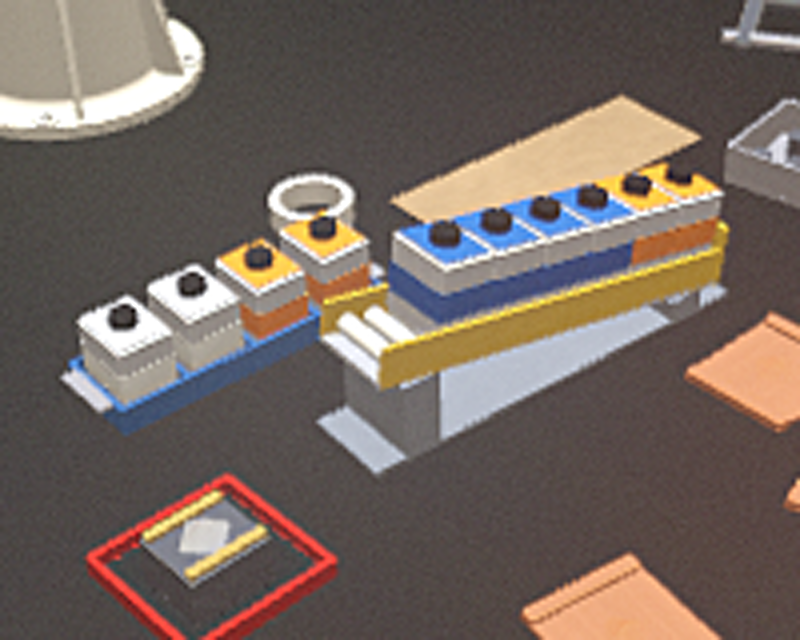

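View pics/t46.png

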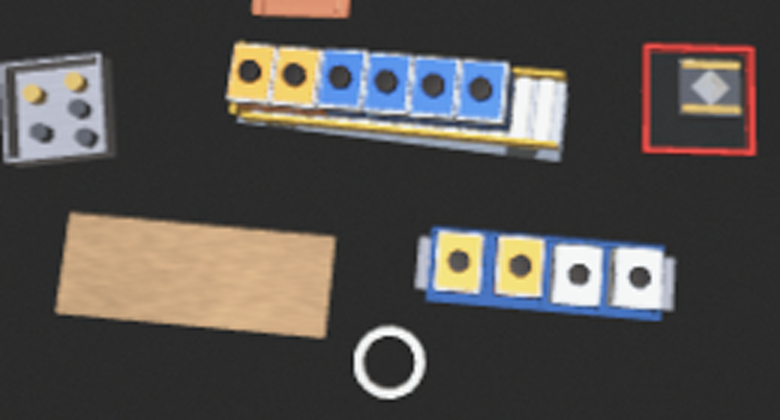

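The final pictures show the following:
- **Lane:** two orange then four blue tins, touching and in line between the rails (caps from (253,173) to (329,179) in the top view).
- **Carrier:** all four pockets are full.
- **Die:** flat in the tray at about (406,179).
- **Everything else:** the cardboard is empty and the bystanders have not moved.

One quick look at whether anything has changed, then hand in.

```bash
python3 -m jog '0 0 0 0 0 0 0; 0 0 0 0 0 0 0; 0 0 0 0 0 0 0; 0 0 0 0 0 0 0; 0 0 0 0 0 0 0'; python3 -c "
from h import *
P=onz('top',(406.4,179.0),54); print('die',P)
a=optics.grab_frame('top').astype(int); b=cv2.imread('pics/top0.png')[:,:,::-1].astype(int)
for n,bx in (('tiles',(210,375,80,157)),('scraper',(435,500,225,285)),('tape',(285,315,255,285)),('whites',(353,395,228,256))):
    x=np.abs(a-b)[bx[2]:bx[3],bx[0]:bx[1]].max(2); print(n,(x>60).sum())
print(ticket.sign_off())"
```

```text
clock: 46.52
eef_pos: [388.5, -421.8, 240.0]
tcp_rot: [3.123, -0.007, 1.456]
contact_force: [-0.7, 0.3, -0.1]
opening: 1.002
die [ 621.85 -329.12   54.  ]
tiles 0
scraper 446
tape 0
whites 0
the job is handed in; nothing more can be done
None
```

I did the job in the order asked and handed it in at about 46.5 s of the 208 s allowed.

- **Die block:** I lifted it out of the lane and laid it flat in the red tray. The last picture puts it at about (622, -329) mm, a few mm from the tray's centre.
- **Carrier:** I took the oldest tin from the stop each time and put old1, then old2, into the two empty pockets. The two white tins did not move.
- **Lane:** all four blue-banded tins now stand behind old3 and old4. They touch, are in line between the rails and are turned the same way.

**Checks:** the last top view shows no change at the copper tiles, tape roll or white tins. My check of the scraper area did show changed pixels, most likely because the parked arm was in that view, so the scraper is not confirmed. I never moved near it at low height.

**What did not go cleanly:**
- One blue tin was first gripped too high, so I opened, went lower and gripped it again before lifting.
- The wrist force reached about 68 N when the die met the tray floor, under the 120 N limit.
- The two cameras disagreed by up to about 12 mm on the blue tins' positions, and I used values in between.
- I never saw the warned-of knock to a blue tin or the die.

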